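# Fill the countertop muffin case with its lid propped on the stay

## Robot

A 7-joint arm with a two-finger parallel gripper is mounted at the origin on the work surface. World frame = base frame: x ahead of the robot, y to its left, z up, the work surface at z = 0. Lengths are in m, angles in rad, forces in N, time in s.
With the tool pointing down it reaches from about 0.425 to 1.025 m from the base axis. Payload 9.4 kg.
Tool frame: the origin (TCP) lies midway between the tips of the shut fingers; the grasp point (between the pads) lies arm.grip_point_offset behind it (arm.grip_point_offset is the distance from the TCP to the grasp point, in m); z points along the fingers, y is the line along which they close (so a half turn about z gives the same grasp; the last joint's range is limited). The gripper opens to 85 mm and grips with 20 to 120 N. Pads are 22 mm wide; open, the fingers measure 114 mm over their backs; the gripper's body (76 mm by 85 mm) begins 54 mm behind the grasp point. The pads swing forward as they close: fully open they stand 13 mm farther back than shut.
Start: joints at [-1.317, 0.599, -0.003, 1.599, 0.002, 0.943, -0.08], TCP at [0.235, 0.686, 0.231] pointing down, gripper open.
Joint ranges: [-2.57, 2.57], [-0.35, 1.97], [-1.29, 1.29], [0.11, 2.56], [-1.05, 4.19], [0.11, 1.86], [-2.63, 2.63]. Speed limits (rad/s): [2.22, 2.22, 3.01, 3.01, 3.14, 3.14, 3.14].

## Interface

Orientations are given as a rotation vector (axis times angle).
In Python, from bench import arm gives the robot as it stands.
- The arm moves only by the shell command python3 steer.py 'ROWS' [FORCE]. ROWS is a JSON list that holds a single list of rows (three levels of brackets), with 1 to 5 rows, each of 5 numbers: the finger opening in m, then dx, dy, dz in units of 20 mm, then a turn about the tool's z in units of 0.25 rad; each row shifts and turns the commanded pose from where the row before left it, along the tool's axes as they then stand; what a row does not reach is not made up. A row lasts 1/12 s, in which the tool goes at most 0.0417 m and 0.125 rad, less where a joint would pass 70% of its speed; a pose out of reach is approached as far as the arm can. The fingers move at their own pace and stop on an object; FORCE is the grip in N (left out, the last holds). Time passes only in rows, so rows that do not move let the fingers close. It prints the time, the measured TCP pose, the force, the opening and the grip force at its end. Input that does not fit is refused with a message, and nothing moves.
- arm.read_state(): the state, without advancing time (a new reading comes with each control period).
- arm.grab_frame(name): name is "side" or "top" or "wrist"; returns the picture (420x560x3 uint8, red, green, blue); there is no depth.
- arm.get_calibration(name): a dict with "camera_matrix" (3x3 intrinsics, pixels), "camera_from_world" (4x4, takes a point from world to camera coordinates). Camera axes: x right, y down, z forward; pixel columns grow to the right and rows downward; lengths in m; the calibration is good to about 2 mm. A picture is of the moment at which its call begins: read the wrist's pose just before it. get_calibration takes no time and is no camera call; for the wrist camera it gives the pose at the moment of the call.
- arm.finish_job(): hands the job in; it is judged then, once.
The state is a dict: "t": time; "joint_pos": joint angles; "qvel": joint speeds; "joint_efforts": joint torques, N m; "ee_pos": TCP position; "ee_rot": TCP orientation; "ft_force": force on the tool from outside, world axes, zero at the start; "torque": the same for the moment, N m; "finger_gap": finger opening in m; "gripper_force": force on a finger pad.
Only numpy, scipy, OpenCV 4.12 (cv2) and the standard library are available. Lean on these libraries where they do the work, as an engineer would, in place of code of your own. Each camera call takes 0.05 s, during which the arm holds its last target. There are 200 camera calls.

## Task

Fill the muffin case on the bakery counter: swing its lid right back, flip up the stay and let the lid down to rest on it, and with the lid propped like that put every muffin from the baking sheet upright into a pocket of the case, one per pocket. Then swing the lid back again, fold the stay down and close the lid fully, never letting the lid slam, and leave the napkin holder, jar and cup stack where they are.

Things in the scene. Friction and masses are not known exactly. Their poses are not given: they have to be found in the camera images.
- case: low clear-walled display case, fixed: 236 mm (its x) by 350 mm (its y), walls 4 mm thick, 90 mm high. Origin: centre of its underside on the counter, z up; its front (-x) faces the robot, the lid's hinge line runs along y at x = +100 mm, z = 90 mm. Inside, a white tray with its top 36 mm up has a row of four pockets along y at x = -50 mm; front wall's inner face at x = -113 mm
- lid (a joint): lid angle (rad): 0 shut, grows as it opens about the rear hinge; 1.75 (100 degrees) right back on its stop, leaning past upright, where it stays by its own weight. Short of upright it falls shut unless held or propped. Resting on the raised stay it reads about 1.30. Framed clear lid: 218 mm from hinge to front edge, 350 mm wide, 8 mm thick, 0.35 to 0.5 kg
- lid_hinge (a point): middle of the lid's hinge axis (axis along the case's y, level with the lid's underside; the handle bar is level with the middle of the lid's thickness, 4 mm above)
- lid_handle (a point): middle of the lid's handle: a round steel bar 12 mm thick and 120 mm long, parallel to the hinge, 252 mm from the hinge axis and 34 mm in front of the lid's front edge, so that a finger fits between; it can turn between the finger pads as the lid swings
- stay (a joint): angle of the stay (rad): 0 folded, lying level along the case's -y under the closed lid; grows as its free end swings up in the case's y-z plane (about the case's x); 1.57 upright; 1.65 on its stop just past upright, where it stays by its own weight. Below upright it falls back down. It turns freely
- stay_pivot (a point): pivot of the stay: in the case at x = +55 mm, y = +150 mm, 75 mm above the counter (39 mm above the tray)
- stay_tip (a point): free end of the stay, a round steel rod 10 mm thick, 160 mm from its pivot. Upright, this end carries the lid's underside
- stay_grip (a point): grip point on the stay's handle pin: a round pin 10 mm thick that sticks out 38 mm from the rod towards the case's front (-x), square to it, 135 mm from the pivot; this point lies 24 mm out from the rod's middle. Parallel to the stay's axis, so it can turn between the finger pads as the stay swings. Folded, it lies 39 mm above the tray
- pocket0 (a point): centre of the floor of pocket 0 (counting along the case's +y): round, 56 mm across, 26 mm deep, pockets 75 mm apart; floor 10 mm above the counter; the muffin's underside rests here
- pocket1 (a point): centre of the floor of pocket 1 (counting along the case's +y): round, 56 mm across, 26 mm deep, pockets 75 mm apart; floor 10 mm above the counter; the muffin's underside rests here
- pocket2 (a point): centre of the floor of pocket 2 (counting along the case's +y): round, 56 mm across, 26 mm deep, pockets 75 mm apart; floor 10 mm above the counter; the muffin's underside rests here
- pocket3 (a point): centre of the floor of pocket 3 (counting along the case's +y): round, 56 mm across, 26 mm deep, pockets 75 mm apart; floor 10 mm above the counter; the muffin's underside rests here
- pan: flat rimless aluminium baking sheet, fixed, 290 by 260 mm, 3 mm thick; the muffins stand on it. Origin: centre of its underside
- muffin0: muffin, rigid, 66 mm high: paper cup 49 mm across at most and 36 mm high, above it an overhanging top 58 mm across (straight-sided from 36 to 56 mm above its underside, the place to grip), domed above; 0.08 to 0.17 kg. Origin: centre of its underside, z up. May be absent
- muffin1: muffin, rigid, 66 mm high: paper cup 49 mm across at most and 36 mm high, above it an overhanging top 58 mm across (straight-sided from 36 to 56 mm above its underside, the place to grip), domed above; 0.08 to 0.17 kg. Origin: centre of its underside, z up. May be absent
- muffin2: muffin, rigid, 66 mm high: paper cup 49 mm across at most and 36 mm high, above it an overhanging top 58 mm across (straight-sided from 36 to 56 mm above its underside, the place to grip), domed above; 0.08 to 0.17 kg. Origin: centre of its underside, z up. May be absent
- muffin3: muffin, rigid, 66 mm high: paper cup 49 mm across at most and 36 mm high, above it an overhanging top 58 mm across (straight-sided from 36 to 56 mm above its underside, the place to grip), domed above; 0.08 to 0.17 kg. Origin: centre of its underside, z up. May be absent
- napkins: steel napkin holder, 100 by 130 by 120 mm, origin at the centre of its underside; leave it alone
- jar: closed amber glass jar, 90 mm across, 130 mm high, origin at the centre of its underside; leave it alone
- cups: stack of paper cups, about 80 mm across, 170 mm high, origin at the centre of its underside; leave it alone

How it is judged:
By the outcome, as a careful person would: the job done as asked, in the order asked, and still so for the second after the job is handed in, with the robot touching nothing.
Of muffin0, muffin1, muffin2, muffin3 only 2 to 4 are there at a start; the rules pass over those that are not, and their reading is None.
At some moment in a run one of muffin0, muffin1, muffin2, muffin3 may be knocked a few centimetres aside while the robot is not near it.
It also fails if it takes over 210 s, if anything falls off the work surface, if the arm or the gripper's body presses on something with over 40 N, if the wrist force passes 120 N, or if a joint passes its speed limit or range.

## Working session

There is one attempt and no reset: what is moved stays moved. The work goes in short steps, Python scripts to look and compute and a shell command to move; the robot and the scene stay as the last step left them, time stands still between calls to the robot, and variables do not carry over. Pictures are saved under pics/ and viewed, at most 14 in all, crops included, and the job is handed in when it is done.

```bash
ls; mkdir -p pics
python3 - <<'E'
from bench import arm
import cv2,numpy as np
a=arm.grab_frame("side");b=arm.grab_frame("top")
cv2.imwrite("pics/side0.png",cv2.resize(a[:,:,::-1],(800,600)))
cv2.imwrite("pics/top0.png",cv2.resize(b[:,:,::-1],(800,600)))
print(arm.read_state(),arm.grip_point_offset)
for n in("side","top","wrist"):print(n,arm.get_calibration(n))
E
```

```text
bench.py
pics
steer.py
{'t': 0.1, 'joint_pos': array([-1.31669727,  0.60007368, -0.00255645,  1.60002115,  0.00180492,
        0.94289215, -0.07977847]), 'qvel': array([-0.00136633, -0.00141848, -0.00324763, -0.00300179,  0.00082236,
       -0.00053711,  0.00080606]), 'joint_efforts': array([ 5.99468258e-03, -7.77991390e+01,  1.57005664e+00, -2.58617592e+01,
        1.26250225e-02,  5.53053163e-03,  2.64834298e-06]), 'ee_pos': array([0.23535226, 0.68530976, 0.23049275]), 'ee_rot': array([-5.17089681e-01, -3.09863964e+00,  2.18063675e-03]), 'ft_force': array([ 0.11100004,  1.47103513, -0.19853495]), 'torque': array([-6.85978793e-03,  1.46394295e-05, -7.05368790e-03]), 'gripper_force': 0.0, 'finger_gap': 0.08522980649838492} 0.0187
side {'camera_matrix': array([[546.05355391,   0.        , 283.96595501],
       [  0.        , 546.05355391, 218.34778335],
       [  0.        ,   0.        ,   1.        ]]), 'camera_from_world': array([[ 0.88953301, -0.45677382, -0.00941826, -0.46630246],
       [-0.29269404, -0.55392896, -0.77
[... 335 characters left out ...]
_world': array([[ 0.00904159, -0.9999062 , -0.01028828,  0.05323897],
       [-0.98602948, -0.00720382, -0.16641504,  0.5783481 ],
       [ 0.16632531,  0.0116492 , -0.98600212,  1.13430553],
       [ 0.        ,  0.        ,  0.        ,  1.        ]])}
wrist {'camera_matrix': array([[342.00911211,   0.        , 277.32782719],
       [  0.        , 342.00911211, 212.65536069],
       [  0.        ,   0.        ,   1.        ]]), 'camera_from_world': array([[ 0.32444062,  0.94590464, -0.00164262, -0.72619885],
       [ 0.90492774, -0.30987922,  0.29168587, -0.03827165],
       [ 0.275398  , -0.0961212 , -0.95651276,  0.38003887],
       [ 0.        ,  0.        ,  0.        ,  1.        ]])}
```
View pics/side0.png

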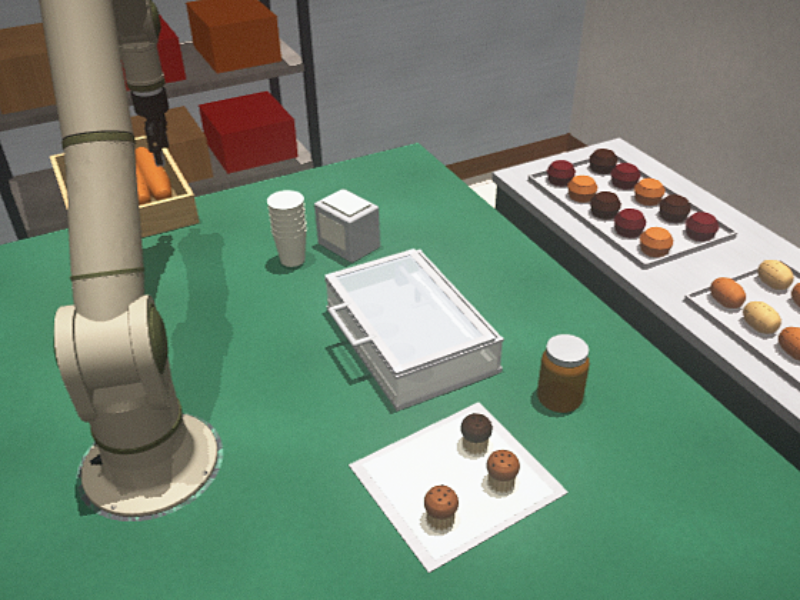

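View pics/top0.png

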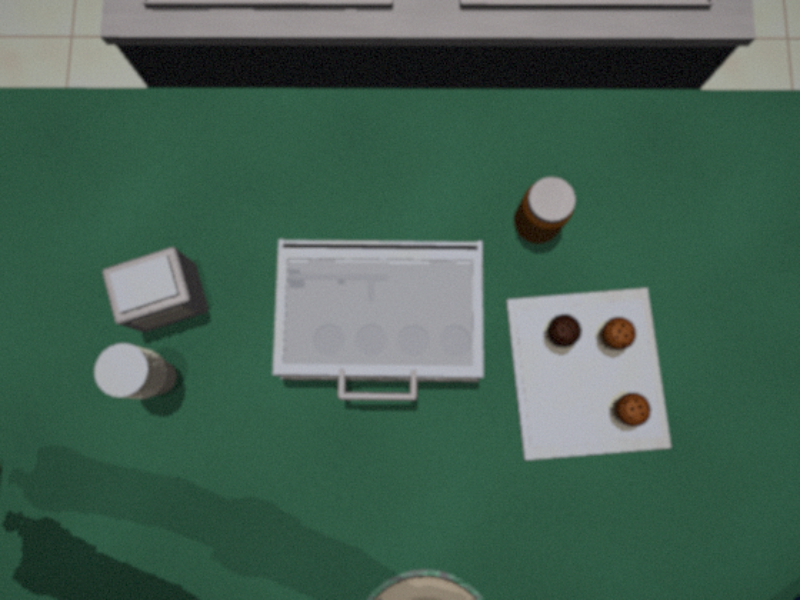

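The side view shows the closed case, with its handle at about (350,325), and three muffins at (477,430), (503,466) and (441,503). In the top view, the lid corners are (278,240), (482,242), (484,378) and (274,376), and the handle bar runs (341,396)–(416,398). The muffins are at (564,331), (618,334) and (632,409), all on the pan.

Create h.py:
```python
from bench import arm
import numpy as np, cv2
from scipy.spatial.transform import Rotation as R
from scipy.optimize import least_squares
C={}
def cal(n):
    c=arm.get_calibration(n); return c["camera_matrix"],c["camera_from_world"]
def proj(c,X):
    K,T=c; X=np.atleast_2d(X); p=(X@T[:3,:3].T+T[:3,3])@K.T; return p[:,:2]/p[:,2:]
def tri(obs):  # [(cal,(u,v)),...]
    A=[]
    for (K,T),(u,v) in obs:
        P=K@T[:3]; A+=[u*P[2]-P[0],v*P[2]-P[1]]
    X=np.linalg.svd(np.array(A))[2][-1]; return X[:3]/X[3]
def onplane(c,uv,z):
    K,T=c; d=T[:3,:3].T@np.linalg.solve(K,[uv[0],uv[1],1]); o=-T[:3,:3].T@T[:3,3]; return o+d*(z-o[2])/d[2]
def w(case,p): # case=(x,y,yaw)
    c,s=np.cos(case[2]),np.sin(case[2]); p=np.atleast_2d(p); return np.c_[case[0]+c*p[:,0]-s*p[:,1],case[1]+s*p[:,0]+c*p[:,1],p[:,2]]
def st():
    s=arm.read_state(); M=R.from_rotvec(s["ee_rot"]).as_matrix(); return s,M
def go(target,xdir=None): # tool-axis shift to TCP target and turn to bring tool x to xdir(angle)
    s,M=st(); d=M.T@(np.array(target)-s["ee_pos"]); print("shift",d.round(4),end=" ")
    a=np.arctan2(M[1,0],M[0,0])
    if xdir is not None: t=(a-xdir+np.pi)%(2*np.pi)-np.pi; print("turn",round(t,3),end=" ")
    print("t",round(s["t"],1))
```

Run:
```python
from h import *
t,s=cal("top"),cal("side")
f=.7
pts=dict(FL=((274,376),(328,278)),BL=((278,240),(418,251)),BR=((482,242),(500,340)),FR=((484,378),(392,375)))
for k,(a,b) in pts.items(): print(k,tri([(t,np.array(a)*f),(s,np.array(b)*f)]).round(4), onplane(t,np.array(a)*f,.098).round(4))
for k,a in dict(h1=(341,396),h2=(416,398)).items(): print(k,onplane(t,np.array(a)*f,.094).round(4))
for a,b in [((564,331),(477,428)),((618,334),(503,464)),((632,409),(441,502))]: print(tri([(t,np.array(a)*f),(s,np.array(b)*f)]).round(4))
for a in [(508,299),(648,289),(670,446),(525,460)]: print('pan',onplane(t,np.array(a)*f,.003).round(4))
for a in [(552,198),(138,290),(122,371)]: print('obst',onplane(t,np.array(a)*f,.13).round(4))
```

```text
FL [0.461  0.2572 0.0889] [0.4543 0.2576 0.098 ]
BL [0.6925 0.2629 0.0832] [0.689  0.2598 0.098 ]
BR [ 0.6884 -0.0933  0.0876] [ 0.6877 -0.0928  0.098 ]
FR [ 0.4514 -0.0924  0.0962] [ 0.4539 -0.0932  0.098 ]
h1 [0.4222 0.145  0.094 ]
h2 [0.42   0.0199 0.094 ]
[ 0.5433 -0.242   0.0482]
[ 0.5385 -0.3358  0.0502]
[ 0.4072 -0.3543  0.0469]
pan [ 0.6056 -0.151   0.003 ]
pan [ 0.6262 -0.4091  0.003 ]
pan [ 0.3426 -0.4326  0.003 ]
pan [ 0.3159 -0.1754  0.003 ]
obst [ 0.7565 -0.2082  0.13  ]
obst [0.5929 0.4838 0.13  ]
obst [0.4582 0.5001 0.13  ]
```

Units first: shifts go in units of 20 mm and turns go in units of 0.25 rad. So -0.035 m is -1.75, -0.03 m is -1.5.

```bash
python3 -c "
from h import *
go([.45,.083,.33],np.pi/2)"; python3 steer.py '[[[0.085,0,0,-1.75,0],[0.085,0,0,-1.75,0],[0.085,0,0,-1.5,0]]]' | tail -3
```

```text
shift [-0.3986 -0.5001 -0.0988] turn 1.24 t 0.1
ft_force: [0.4, 1.4, 0.2]
finger_gap: 0.0847
gripper_force: 0.0
```

```bash
for i in 1 2 3; do :; done
python3 steer.py '[[[0.085,-1.25,-1.55,0,0],[0.085,-1.25,-1.55,0,0],[0.085,-1.25,-1.55,0,0],[0.085,-1.25,-1.55,0,0],[0.085,-1.25,-1.55,0,0]]]'
python3 steer.py '[[[0.085,-1.25,-1.55,0,0],[0.085,-1.25,-1.55,0,0],[0.085,-1.25,-1.55,0,0],[0.085,-1.25,-1.55,0,0],[0.085,-1.25,-1.55,0,0]]]' |tail -1
python3 steer.py '[[[0.085,-1.25,-1.55,0,0],[0.085,-1.25,-1.55,0,0],[0.085,-1.25,-1.55,0,0],[0.085,-1.25,-1.55,0,0],[0.085,-1.25,-1.55,0,0]]]' |tail -1
python3 steer.py '[[[0.085,0,0,0,0.496],[0.085,0,0,0,0.496],[0.085,0,0,0,0.496],[0.085,0,0,0,0.496],[0.085,0,0,0,0.496]]]' |tail -1
python3 steer.py '[[[0.085,0,0,0,0.496],[0.085,0,0,0,0.496],[0.085,0,0,0,0.496],[0.085,0,0,0,0.496],[0.085,0,0,0,0.496]]]' |tail -1
python3 -c "
from h import *
go([.45,.083,.33],np.pi/2)"
```

```text
t: 0.77
ee_pos: [0.3036, 0.4964, 0.331]
ee_rot: [-0.517, -3.099, 0.001]
ft_force: [0.5, 0.3, 0.2]
finger_gap: 0.0852
gripper_force: 0.0
gripper_force: 0.0
gripper_force: 0.0
gripper_force: 0.0
gripper_force: 0.0
shift [-0.0409  0.0114  0.0011] turn -0.006 t 2.4
```

```bash
cat >> h.py <<'E'
def snap(n,cam="wrist",z=None):
    s=arm.read_state(); c=cal(cam); im=arm.grab_frame(cam)[:,:,::-1].copy()
    cv2.imwrite(f"pics/{n}.png",im); np.savez(f"pics/{n}.npz",K=c[0],T=c[1]); return im,c
def lc(n): d=np.load(f"pics/{n}.npz"); return d["K"],d["T"]
E
python3 -c "
from h import *
snap('w1')"
python3 steer.py '[[[0.085,-2,0.25,0,0],[0.085,-2,0.25,0,0],[0.085,-2,0.25,0,0],[0.085,0,0,0,0]]]'
python3 -c "
from h import *
snap('w2')
a=cv2.imread('pics/w1.png');b=cv2.imread('pics/w2.png')
cv2.imwrite('pics/w12.png',np.hstack([a[:,:400],b[:,:400]]))
"
```

```text
t: 2.82
ee_pos: [0.4541, -0.003, 0.3317]
ee_rot: [2.225, 2.215, -0.001]
ft_force: [-0.9, 0.0, -0.1]
finger_gap: 0.0851
gripper_force: 0.0
```

View pics/w1.png

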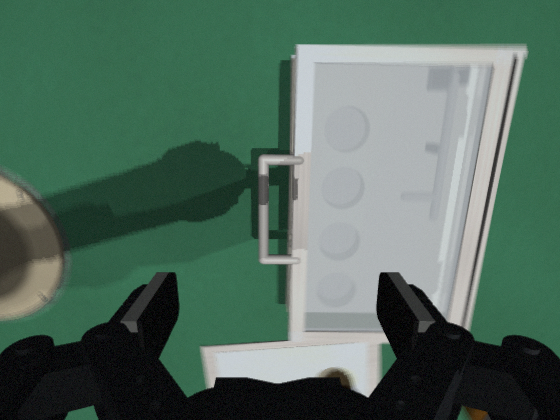

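View pics/w2.png

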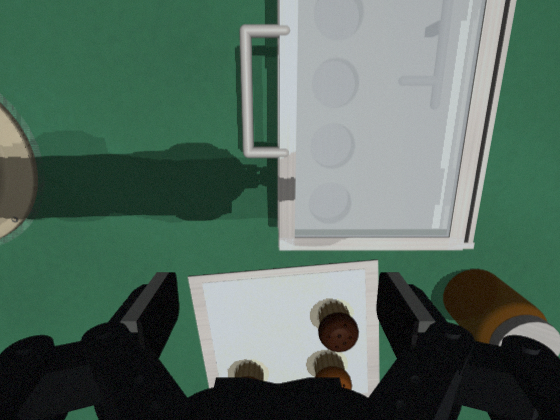

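w1 and w2 both show the handle bar: ends (264,158)/(264,260) in w1 and (246,30)/(249,153) in w2. They also show the pockets, the lid corners, and the folded stay's pin (w1 402–432,196; w2 402–432,81).

Run:
```python
from h import *
a,b,t=lc('w1'),lc('w2'),cal('top')
P=[((264,158),(246,30)),((264,260),(249,153))]
P+=list(zip([(347,129),(343,188),(340,241),(337,289)],[(337,16),(335,82),(333,145),(330,202)]))
P+=[((402,196),(402,81))]
for u,v in P: print(tri([(a,u),(b,v)]).round(4))
# fit case pose
obs=[];X=[]
def add(c,uv,p): obs.append((c,uv)); X.append(p)
for c,i in((a,0),(b,1)):
    for k,y in((0,.057),(1,-.057)): add(c,P[k][i],(-.152,y,.094))
    for k in range(4): add(c,P[2+k][i],(-.05,.1125-.075*k,.036))
add(a,(299,45),(-.118,.175,.098));add(a,(527,48),(.1,.175,.098))
add(b,(279,250),(-.118,-.175,.098))
X=np.array(X)
def f(q):
    Y=w(q,X); return np.concatenate([proj(c,y)[0]-uv for (c,uv),y in zip(obs,Y)])
r=least_squares(f,[.5715,.083,0],loss='soft_l1'); print(r.x.round(4)); print(r.fun.reshape(-1,2).round(1).tolist())
```

```text
[0.4245 0.1478 0.0946]
[0.4233 0.0261 0.0976]
[0.5262 0.1746 0.0296]
[0.5233 0.102  0.0452]
[0.5236 0.0289 0.0446]
[ 0.5233 -0.045   0.0423]
[0.5879 0.1003 0.0817]
[ 0.5754  0.0765 -0.0216]
[[0.2, 9.8], [-0.2, 1.2], [1.9, -12.5], [1.4, -11.4], [0.4, -10.1], [-0.3, -8.6], [0.8, 12.2], [-1.3, 2.7], [4.4, -17.0], [1.8, -11.2], [-0.3, -9.8], [-0.9, -8.6], [-0.6, 7.3], [-12.5, 8.0], [-2.3, 5.6]]
```

Run:
```python
from h import *
a,b,t=lc('w1'),lc('w2'),cal('top')
P=[((264,158),(246,30)),((264,260),(249,153))]
P+=list(zip([(347,129),(343,188),(340,241),(337,289)],[(337,16),(335,82),(333,145),(330,202)]))
def f(q):
    r=[]
    for c,i in((a,0),(b,1)):
        X=[(-.152,.057,.094),(-.152,-.057,.094)]+[(-.05,.1125-.075*k+q[3],.036) for k in range(4)]; U=[p[i] for p in P]
        if i==0: X+=[(-.118,.175,.098),(.02,-.0+.015,.075)];U+=[(299,45),(402,196)]
        else: X+=[(-.118,-.175,.098),(.02,.015,.075)];U+=[(279,250),(402,81)]
        r.append(proj(c,w(q,X))-U)
    return np.concatenate(r).ravel()
r=least_squares(f,[.5715,.083,0,-.02],loss='soft_l1'); print(r.x.round(4)); print(r.fun.reshape(-1,2).round(1).tolist())
q=r.x
for n,p in dict(handle=(-.152,0,.094),hinge=(.1,0,.09),pin=(.031,.015,.075),pivot=(.055,.15,.075)).items(): print(n,w(q,p).round(4))
go(w(q,(-.152,0,.20))[0],np.pi/2+q[2])
```

```text
[ 0.5753  0.085  -0.0085 -0.022 ]
[[-0.7, 4.0], [0.2, -3.8], [-0.1, -0.7], [0.3, -0.8], [0.1, -0.4], [0.1, 0.3], [-2.9, -0.3], [5.5, -1.1], [-0.2, 5.0], [-0.9, -3.3], [2.2, -2.9], [0.6, 1.4], [-0.6, 1.6], [-0.5, 1.7], [-0.5, 0.2], [3.4, 0.8]]
handle [[0.4233 0.0863 0.094 ]]
hinge [[0.6753 0.0842 0.09  ]]
pin [[0.6065 0.0998 0.075 ]]
pivot [[0.6316 0.2346 0.075 ]]
shift [ 0.086  -0.0311  0.1314] turn 0.005 t 2.9
```

```bash
python3 steer.py '[[[0.03,1.45,-0.525,1.75,0],[0.03,1.45,-0.525,1.75,0],[0.03,1.4,-0.5,1.75,0],[0.03,0,0,1.3,0],[0.03,0,0,0,0]]]' 30
python3 -c "
from h import *
go([.4233,.0863,.076],np.pi/2-.0085)"
```

```text
t: 3.28
ee_pos: [0.4235, 0.0829, 0.2074]
ee_rot: [-2.212, -2.227, 0.01]
ft_force: [-0.6, -0.0, -0.3]
finger_gap: 0.0299
gripper_force: 0.0
shift [0.0037 0.0007 0.1314] turn 0.015 t 3.3
```

Converted, 0.01 m is 0.5, 0.035 m is 1.75, 0.015 rad is 0.06.

```bash
python3 steer.py '[[[0.03,0.15,0.05,1.75,0.06],[0.03,0,0,1.75,0],[0.03,0,0,1.5,0],[0.03,0,0,1,0],[0.03,0,0,0.5,0]]]' | grep -E "ee_pos|ft"
python3 -c "
from h import *
snap('w3');go([.4233,.0863,.076],np.pi/2-.0085)
X=[(.4233,y,.094) for y in(.0263,.1463)];print(proj(lc('w3'),X))"
```

```text
ee_pos: [0.4275, 0.0843, 0.0797]
ft_force: [0.3, 0.7, -0.1]
shift [ 0.002  -0.0042  0.0032] turn -0.005 t 3.8
[[269.04431884 404.33638791]
 [262.44716443 148.73544622]]
```

View pics/w3.png

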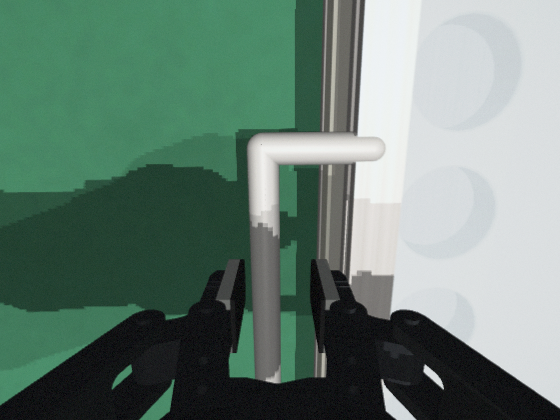

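w3 shows the bar between the open fingers, with its corner at (262,148), exactly where the model predicts. Correcting by 4 mm and closing.

```bash
python3 steer.py '[[[0.03,0.1,-0.2,0.15,0],[0,0,0,0,0],[0,0,0,0,0],[0,0,0,0,0],[0,0,0,0,0]]]' 40
python3 - <<'E'
from h import *
s,M=st();p=s['ee_pos'];print(M.round(3).tolist())
H=np.array([.6753,p[1],.09]);g=p+[0,0,.0187]
r=np.hypot(H[0]-g[0],g[2]-H[2]);t0=np.arctan2(g[2]-H[2],H[0]-g[0]);print(r,t0)
th=t0+np.arange(0,1.8,.1);xz=np.c_[H[0]-.252*np.cos(th),.09+.252*np.sin(th)]
D=np.diff(xz,axis=0)
for a,d in zip(th[1:],D):print(round(a,2),d.round(4))
E
```

```text
t: 4.17
ee_pos: [0.4227, 0.0866, 0.0789]
ee_rot: [-2.236, -2.205, -0.0]
ft_force: [-3.8, 1.3, 7.9]
finger_gap: 0.0102
gripper_force: 39.6
[[0.014, 1.0, -0.0], [1.0, -0.014, 0.001], [0.001, -0.0, -1.0]]
0.25273656730131583 0.029968934225792103
0.13 [0.002  0.0251]
0.23 [0.0045 0.0248]
0.33 [0.007  0.0242]
0.43 [0.0093 0.0234]
0.53 [0.0116 0.0223]
0.63 [0.0138 0.0211]
0.73 [0.0158 0.0196]
0.83 [0.0177 0.0179]
0.93 [0.0194 0.0161]
1.03 [0.0209 0.014 ]
1.13 [0.0222 0.0119]
1.23 [0.0233 0.0096]
1.33 [0.0241 0.0072]
1.43 [0.0247 0.0048]
1.53 [0.0251 0.0023]
1.63 [ 0.0252 -0.0002]
1.73 [ 0.025  -0.0027]
```

```bash
python3 steer.py '[[[0,0,0.1,-1.25,0],[0,0,0.225,-1.25,0],[0,0,0.35,-1.2,0],[0,0,0.45,-1.15,0],[0,0,0.575,-1.1,0]]]'
python3 steer.py '[[[0,0,0.7,-1.05,0],[0,0,0.8,-0.975,0],[0,0,0.875,-0.9,0]]]'
```

```text
t: 4.58
ee_pos: [0.4533, 0.0864, 0.1982]
ee_rot: [-2.233, -2.203, 0.007]
ft_force: [-10.1, 7.1, 1.6]
finger_gap: 0.0104
gripper_force: 39.1
t: 4.83
ee_pos: [0.4959, 0.0862, 0.2563]
ee_rot: [-2.226, -2.197, 0.018]
ft_force: [-31.6, 6.4, 25.3]
finger_gap: 0.0104
gripper_force: 40.7
```

```bash
python3 steer.py '[[[0,0,0,0,0],[0,0,0,0,0],[0,0,0,0,0]]]'
```

```text
t: 5.08
ee_pos: [0.4968, 0.086, 0.2563]
ee_rot: [-2.228, -2.198, 0.014]
ft_force: [-32.6, 3.4, 31.3]
finger_gap: 0.0104
gripper_force: 42.2
```

Run:
```python
from h import *
A=np.array([[.4227,.0789],[.4533,.1982],[.4968,.2563]])
M=np.c_[2*A,np.ones(3)];s=np.linalg.solve(M,(A**2).sum(1));print(s[:2],np.sqrt(s[2]+s[0]**2+s[1]**2))
for r in(.252,):
  f=least_squares(lambda c:np.hypot(*(A-c).T)-r,[.675,.07]);print(f.x,f.fun)
im,c=snap('s1','side')
cv2.imwrite('pics/s1c.png',cv2.resize(im[130:330,180:400],(660,600)))
```

```text
[0.67456364 0.07787232] 0.2518657347267169
[0.67469513 0.07781981] [-2.55974592e-06  6.33382422e-06 -4.25632632e-06]
```

View pics/s1c.png

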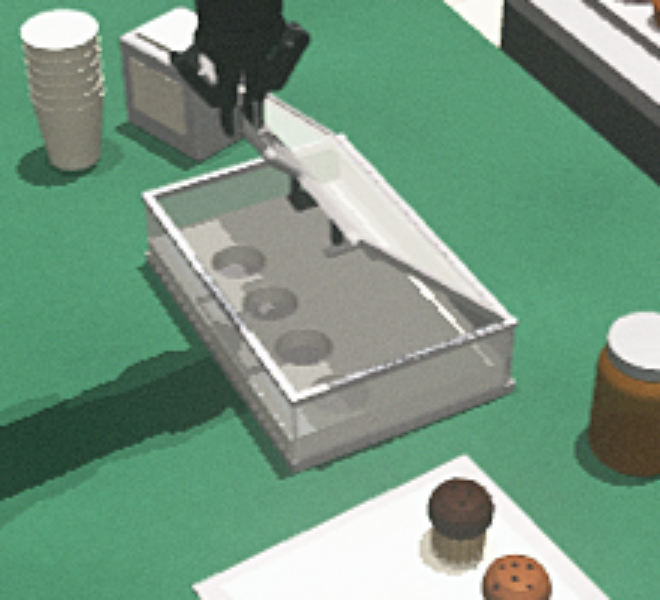

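```bash
python3 steer.py '[[[0,0,0.535,-0.935,0],[0,0,1,-0.75,0],[0,0,1.1,-0.65,0],[0,0,0,0,0],[0,0,0,0,0]]]'
python3 steer.py '[[[0,0,1.15,-0.53,0],[0,0,1.185,-0.41,0],[0,0,1.225,-0.3,0],[0,0,0,0,0],[0,0,0,0,0]]]'
python3 steer.py '[[[0,0,0.625,-0.1,0],[0,0,0.625,-0.075,0],[0,0,0.63,-0.035,0],[0,0,0.63,-0.015,0],[0,0,0,0,0]]]'
```

```text
t: 5.55
ee_pos: [0.5587, 0.0857, 0.3039]
ee_rot: [2.237, 2.206, 0.005]
ft_force: [-3.7, 3.8, 5.5]
finger_gap: 0.0104
gripper_force: 42.4
t: 5.97
ee_pos: [0.6307, 0.0852, 0.3293]
ee_rot: [2.236, 2.205, 0.008]
ft_force: [-2.5, 4.4, 10.6]
finger_gap: 0.0098
gripper_force: 41.9
t: 6.38
ee_pos: [0.6814, 0.0845, 0.3331]
ee_rot: [2.235, 2.206, 0.007]
ft_force: [-0.5, 6.2, 7.2]
finger_gap: 0.0101
gripper_force: 41.8
```

Converted, 0.009 m is 0.45, 0.008 m is 0.4.

```bash
python3 steer.py '[[[0,0,0.45,0.025,0],[0,0,0.45,0.05,0],[0,0,0.45,0.05,0],[0,0,0.4,0.075,0],[0,0,0,0,0]]]'
python3 steer.py '[[[0,0,0.2,0.05,0],[0,0,0,0,0],[0,0,0,0,0]]]'
```

```text
t: 6.8
ee_pos: [0.7159, 0.0842, 0.329]
ee_rot: [2.235, 2.206, 0.007]
ft_force: [0.9, 4.2, 5.9]
finger_gap: 0.0104
gripper_force: 42.4
t: 7.05
ee_pos: [0.719, 0.0842, 0.3285]
ee_rot: [2.235, 2.206, 0.007]
ft_force: [0.1, 4.6, 5.7]
finger_gap: 0.01
gripper_force: 42.4
```

```bash
python3 steer.py '[[[0.032,0,0,0,0],[0.032,0,0,0,0],[0.032,0,0,-1,0],[0.032,0,0,-1.5,0],[0.032,0,0,-1,0]]]'
python3 steer.py '[[[0.032,0,-1.9,0,0],[0.032,0,-1.9,0,0],[0.032,0,-1.85,0,-0.48],[0.032,0,0,0,-0.496],[0.032,0,0,0,-0.496]]]' |grep pos
for i in 1 2; do :; done; python3 steer.py '[[[0.032,0,0,0,-0.496],[0.032,0,0,0,-0.496],[0.032,0,0,0,-0.496],[0.032,0,0,0,-0.496],[0.032,0,0,0,-0.496]]]' |grep pos
python3 steer.py '[[[0.032,0,0,0,-0.496],[0.032,0,0,0,-0.496],[0.032,0,0,0,-0.496],[0.032,0,0,0,-0.496],[0.032,0,0,0,-0.34]]]' |grep pos
python3 -c "
from h import *
go([.6065,.0998,.20],np.pi-.0085)
snap('w4')
print(proj(lc('w4'),w((.5753,.085,-.0085),[(.031,.015,.075),(.017,.015,.075),(.055,.015,.075),(.055,.15,.075)])))
"
```

```text
t: 7.47
ee_pos: [0.718, 0.0812, 0.3986]
ee_rot: [2.238, 2.203, 0.0]
ft_force: [-0.1, -0.3, 0.2]
finger_gap: 0.0322
gripper_force: 0.0
ee_pos: [0.6028, 0.0832, 0.3975]
ee_pos: [0.6048, 0.083, 0.3967]
ee_pos: [0.6048, 0.0829, 0.3966]
shift [-0.0014  0.017   0.1966] turn -0.003 t 8.7
[[288.44919628 166.06619193]
 [288.52443665 155.74753246]
 [288.32323504 183.34084434]
 [385.90629291 183.14406864]]
```

View pics/w4.png

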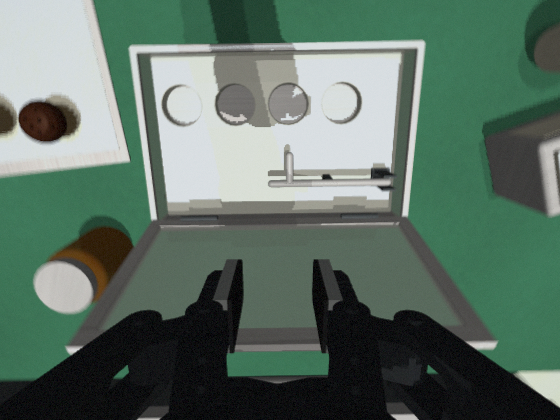

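w4 shows the lid leaning back. The stay's pin is at (288,166) and its rod is on row 183, both as predicted. The pocket rims are at (184,105), (235,104), (288,103) and (341,103).

```bash
python3 - <<'E'
from h import *
c=lc('w4');q=(.5753,.085,-.0085)
for u in [(184,105),(235,104),(288,103),(341,103)]: print(onplane(c,u,.036).round(4))
print(w(q,[(-.05,-.1345+.075*k,.036) for k in range(4)]).round(4))
E
python3 steer.py '[[[0.032,0,0.85,2,0],[0.032,0,0,2,0],[0.032,0,0,2,0],[0.032,0,0,2,0],[0.032,0,0,0,0]]]'
python3 steer.py '[[[0.032,0,0,2,0],[0.032,0,0,1.5,0],[0.032,0,0,1,0],[0.032,0,0,0.5,0],[0.032,0,0,0,0]]]'
python3 -c "
from h import *
go([.6065,.0998,.060],np.pi-.0085)"
```

```text
[ 0.5251 -0.0457  0.036 ]
[0.5245 0.026  0.036 ]
[0.524  0.1004 0.036 ]
[0.5248 0.1747 0.036 ]
[[ 0.5242 -0.0491  0.036 ]
 [ 0.5248  0.0259  0.036 ]
 [ 0.5254  0.1009  0.036 ]
 [ 0.5261  0.1759  0.036 ]]
t: 9.18
ee_pos: [0.6013, 0.0989, 0.2314]
ee_rot: [-0.029, -3.131, 0.005]
ft_force: [-1.5, -0.3, 1.0]
finger_gap: 0.0322
gripper_force: 0.0
t: 9.6
ee_pos: [0.6051, 0.0997, 0.1378]
ee_rot: [-0.028, -3.14, 0.001]
ft_force: [-0.2, 0.5, 1.1]
finger_gap: 0.0321
gripper_force: 0.0
shift [-0.0015  0.0002  0.0778] turn -0.01 t 9.6
```

```bash
python3 steer.py '[[[0.032,-0.05,0,1.5,-0.04],[0.032,0,0,1.25,0],[0.032,0,0,0.75,0],[0.032,0,0,0.4,0],[0.032,0,0,0,0]]]'
python3 steer.py '[[[0,0,0,0,0],[0,0,0,0,0],[0,0,0,0,0],[0,0,0,0,0]]]' 30
```

```text
t: 10.02
ee_pos: [0.6067, 0.0999, 0.0605]
ee_rot: [0.011, 3.141, -0.0]
ft_force: [0.1, 0.2, 0.1]
finger_gap: 0.0319
gripper_force: 0.0
t: 10.35
ee_pos: [0.6073, 0.0988, 0.0618]
ee_rot: [0.013, 3.139, -0.001]
ft_force: [0.3, -5.6, 6.3]
finger_gap: 0.0085
gripper_force: 30.0
```

Converted, -0.02 m is -1, -0.0195 m is -0.975.

```bash
python3 steer.py '[[[0,0,0.075,-1,0],[0,0,0.225,-0.975,0],[0,0,0.375,-0.95,0],[0,0,0,0,0],[0,0,0,0,0]]]'
python3 steer.py '[[[0,0,0.5,-0.875,0],[0,0,0.625,-0.8,0],[0,0,0.75,-0.675,0],[0,0,0,0,0],[0,0,0,0,0]]]'
```

```text
t: 10.77
ee_pos: [0.6074, 0.1115, 0.1211]
ee_rot: [0.013, 3.138, -0.002]
ft_force: [1.1, -9.1, 3.9]
finger_gap: 0.0086
gripper_force: 29.6
t: 11.18
ee_pos: [0.6077, 0.1477, 0.1692]
ee_rot: [0.013, 3.138, -0.004]
ft_force: [-2.8, -13.3, 16.7]
finger_gap: 0.0084
gripper_force: 30.7
```

```bash
python3 steer.py '[[[0,0,0.785,-0.75,0],[0,0,0.915,-0.435,0],[0,0,0.965,-0.3,0],[0,0,0,0,0],[0,0,0,0,0]]]'
python3 steer.py '[[[0,0,0.5,-0.1,0],[0,0,0.5,-0.05,0],[0,0,0.5,0,0],[0,0,0.45,0,0],[0,0,0,0,0]]]'
```

```text
t: 11.6
ee_pos: [0.6079, 0.2059, 0.198]
ee_rot: [0.007, 3.138, 0.003]
ft_force: [-1.5, -3.7, 11.3]
finger_gap: 0.0089
gripper_force: 31.8
t: 12.02
ee_pos: [0.6079, 0.2442, 0.1997]
ee_rot: [0.009, 3.139, 0.0]
ft_force: [0.1, -0.8, 6.9]
finger_gap: 0.0085
gripper_force: 32.0
```

Converted, 0.002 m is 0.1, -0.04 m is -2.

```bash
python3 steer.py '[[[0,0,0.1,0,0],[0.032,0,0,0,0],[0.032,0,0,0,0],[0.032,0,0,-1,0],[0.032,0,0,-2,0]]]'|grep -E "pos|gap|ft"
python3 steer.py '[[[0.032,0,0,-2,0],[0.032,0,0,-2,0],[0.032,0,0,-2,0],[0.032,0,-1.5,-1,0.496],[0.032,0,0,0,0.496]]]'|grep -E "pos"
python3 steer.py '[[[0.032,0,0,0,0.496],[0.032,0,0,0,0.496],[0.032,0,0,0,0.496],[0.032,0,0,0,0.496],[0.032,0,0,0,0.496]]]'|grep -E "pos"
python3 steer.py '[[[0.032,0,0,0,0.496],[0.032,0,0,0,0.496],[0.032,0,0,0,0.496],[0.032,0,0,0,0.496],[0.032,0,0,0,0.496]]]'|grep -E "pos"
python3 -c "
from h import *
go([.718,.083,.3285],np.pi/2-.0085)
im,c=snap('t1','top');jm,c=snap('s2','side')
cv2.imwrite('pics/ts.png',np.hstack([cv2.resize(im[60:320,150:410],(400,400)),cv2.resize(jm[100:300,190:390],(400,400))]))
"
```

```text
ee_pos: [0.6042, 0.245, 0.2543]
ft_force: [0.2, 0.4, -0.4]
finger_gap: 0.0321
ee_pos: [0.6088, 0.2111, 0.4044]
ee_pos: [0.6064, 0.2159, 0.3981]
ee_pos: [0.6064, 0.2159, 0.398]
shift [-0.1406  0.102   0.0693] turn 0.079 t 13.7
```

View pics/ts.png

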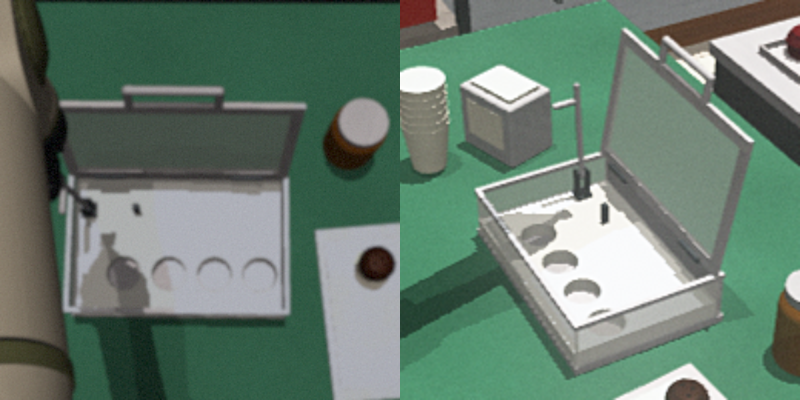

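The crop shows the stay upright and the lid right back, so I'll take the handle again.

```bash
python3 steer.py '[[[0.032,-1.65,0.9,0,0.316],[0.032,-1.8,1.4,0,0],[0.032,-1.8,1.4,0,0],[0.032,-1.8,1.35,0,0],[0.032,0,0,0,0]]]'|grep -E "pos"
python3 -c "
from h import *
go([.718,.083,.3285],np.pi/2-.0085)"
```

```text
ee_pos: [0.7062, 0.0751, 0.3979]
shift [0.0084 0.0117 0.0694] turn 0.001 t 14.2
```

Converted, 0.03 m is 1.5, 0.025 m is 1.25.

```bash
python3 steer.py '[[[0.032,0.4,0.585,0,0],[0.032,0,0,1.5,0],[0.032,0,0,1.25,0],[0.032,0,0,0.675,0],[0.032,0,0,0,0]]]'|grep -E "pos|ft"
python3 -c "
from h import *
go([.718,.083,.3285],np.pi/2-.0085)"
python3 steer.py '[[[0,0,0,0,0],[0,0,0,0,0],[0,0,0,0,0],[0,0,0,0,0]]]' 40
```

```text
ee_pos: [0.7133, 0.093, 0.3259]
ft_force: [-0.0, 1.3, -0.6]
shift [-0.01    0.0047 -0.0026] turn 0.01 t 14.6
t: 14.95
ee_pos: [0.7153, 0.0925, 0.331]
ee_rot: [2.223, 2.219, 0.002]
ft_force: [-0.5, -0.1, -0.7]
finger_gap: 0.01
gripper_force: 39.2
```

```bash
python3 steer.py '[[[0,0,-0.6,-0.05,0],[0,0,-0.6,-0.025,0],[0,0,-0.6,0,0],[0,0,-0.6,0.025,0],[0,0,0,0,0]]]'
python3 steer.py '[[[0,0,-0.6,0.025,0],[0,0,-0.6,0.075,0],[0,0,-0.5,0.1,0],[0,0,0,0,0]]]'
```

```text
t: 15.37
ee_pos: [0.6666, 0.0927, 0.3332]
ee_rot: [2.223, 2.218, 0.005]
ft_force: [1.1, -1.1, 5.8]
finger_gap: 0.0101
gripper_force: 41.2
t: 15.7
ee_pos: [0.6329, 0.0928, 0.3289]
ee_rot: [2.224, 2.218, 0.005]
ft_force: [-0.5, 0.8, 8.7]
finger_gap: 0.0104
gripper_force: 42.3
```

```bash
python3 steer.py '[[[0,0,-0.35,0.1,0],[0,0,-0.35,0.1,0],[0,0,-0.3,0.125,0],[0,0,0,0,0],[0,0,0,0,0]]]'
python3 steer.py '[[[0,0,-0.2,0.05,0],[0,0,0,0,0],[0,0,0,0,0]]]'
```

```text
t: 16.12
ee_pos: [0.6144, 0.0928, 0.3243]
ee_rot: [2.223, 2.218, 0.008]
ft_force: [-7.0, 0.7, 24.3]
finger_gap: 0.0103
gripper_force: 44.5
t: 16.37
ee_pos: [0.611, 0.0928, 0.3234]
ee_rot: [2.223, 2.217, 0.009]
ft_force: [-5.6, 0.7, 24.6]
finger_gap: 0.0102
gripper_force: 44.6
```

Units first: shifts go in units of 20 mm and turns go in units of 0.25 rad. So -0.003 m is -0.15, -0.002 m is -0.1.

```bash
python3 steer.py '[[[0,0,-0.1,-0.15,0],[0,0,0,0,0],[0,0,0,0,0]]]'|grep -E 'pos|ft'
python3 steer.py '[[[0,0,-0.15,0.025,0],[0,0,0,0,0],[0,0,0,0,0]]]'|grep -E 'pos|ft'
python3 steer.py '[[[0,0,-0.15,0.025,0],[0,0,0,0,0],[0,0,0,0,0]]]'|grep -E 'pos|ft'
```

```text
ee_pos: [0.6095, 0.0928, 0.3236]
ft_force: [5.6, 1.0, 0.4]
ee_pos: [0.6084, 0.0928, 0.3233]
ft_force: [13.0, 0.2, -3.8]
ee_pos: [0.6075, 0.0928, 0.3231]
ft_force: [19.7, 0.4, -7.4]
```

Converted, -0.035 m is -1.75, -0.03 m is -1.5.

```bash
python3 steer.py '[[[0,0,0.25,-0.05,0],[0.032,0,0,0,0],[0.032,0,0,0,0],[0.032,0,0,-1.5,0],[0.032,0,0,-1.75,0]]]'|grep -E 'pos|ft|gap'
python3 steer.py '[[[0.032,0,-2,0,0],[0.032,0,-2,0,0],[0.05,-1.5,-1.25,0,0],[0.085,-2,0,0,0],[0.085,-2,0,0,0]]]'|grep -E 'pos'
python3 -c "
from h import *
go([.49,-.19,.33],0)
jm,c=snap('s3','side')
"
```

```text
ee_pos: [0.6044, 0.0925, 0.3859]
ft_force: [0.5, 0.4, 0.0]
finger_gap: 0.0318
ee_pos: [0.4988, -0.0173, 0.3879]
shift [-0.1728 -0.009   0.0576] turn 1.572 t 17.9
```

View pics/s3.png

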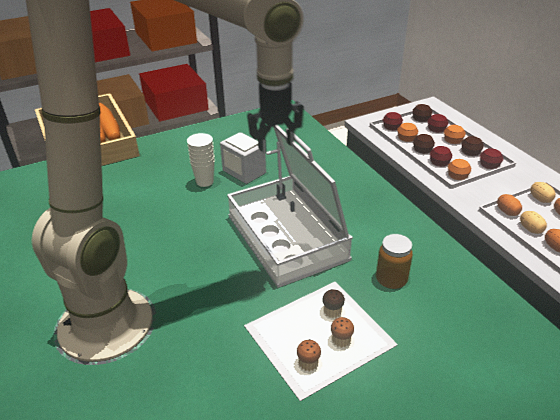

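The side view shows the lid propped on the upright stay, and three muffins on the sheet. I'll locate the muffins from two wrist positions.

```bash
cat >> h.py <<'E'
def tops(im):
    hsv=cv2.cvtColor(im,cv2.COLOR_BGR2HSV).astype(int); b,g,r=[im[:,:,i].astype(int) for i in range(3)]
    m=((r>g*1.25)&(r>b*1.4)&(r>25)&(r<190)).astype(np.uint8)
    m=cv2.morphologyEx(m,cv2.MORPH_OPEN,np.ones((5,5),np.uint8)); m=cv2.morphologyEx(m,cv2.MORPH_CLOSE,np.ones((7,7),np.uint8))
    n,l,s,c=cv2.connectedComponentsWithStats(m)
    return [(tuple(c[i].round(1)),tuple(s[i][2:])) for i in range(1,n) if s[i][4]>250]
E
python3 steer.py '[[[0.085,-2,0,0.5,0],[0.085,-2,0,1,0],[0.085,-2,-0.5,1.5,0],[0.085,-1.75,-0.5,0,0],[0.085,0,0,0,0]]]'|grep -E 'pos'
python3 -c "
from h import *
im,c=snap('m1')
for u,s in tops(im): print(u,s,onplane(c,u,.055).round(4))"
python3 steer.py '[[[0.085,-1.25,0,0,0],[0.085,-1.75,0,0,0],[0.085,0,0,0,0]]]'|grep -E 'pos'
python3 -c "
from h import *
im,c=snap('m2')
for u,s in tops(im): print(u,s,onplane(c,u,.055).round(4))
cv2.imwrite('pics/m12.png',cv2.resize(np.hstack([cv2.imread('pics/m1.png'),im]),(800,300)))"
```

```text
ee_pos: [0.4786, -0.1685, 0.3337]
(np.float64(481.8), np.float64(190.5)) (np.int32(99), np.int32(80), np.int32(3863)) [ 0.7362 -0.1949  0.055 ]
(np.float64(327.7), np.float64(224.6)) (np.int32(40), np.int32(40), np.int32(1281)) [ 0.5432 -0.2384  0.055 ]
(np.float64(303.4), np.float64(285.0)) (np.int32(40), np.int32(41), np.int32(1321)) [ 0.5125 -0.3262  0.055 ]
(np.float64(227.8), np.float64(300.2)) (np.int32(40), np.int32(40), np.int32(1291)) [ 0.407  -0.3489  0.055 ]
ee_pos: [0.4817, -0.2267, 0.3351]
(np.float64(482.7), np.float64(148.1)) (np.int32(99), np.int32(80), np.int32(4032)) [ 0.734  -0.1995  0.055 ]
(np.float64(325.3), np.float64(180.4)) (np.int32(42), np.int32(43), np.int32(1421)) [ 0.5428 -0.2383  0.055 ]
(np.float64(299.9), np.float64(245.7)) (np.int32(41), np.int32(42), np.int32(1398)) [ 0.5119 -0.3266  0.055 ]
(np.float64(222.0), np.float64(261.6)) (np.int32(42), np.int32(42), np.int32(1383)) [ 0.4068 -0.3491  0.055 ]
```

View pics/m12.png

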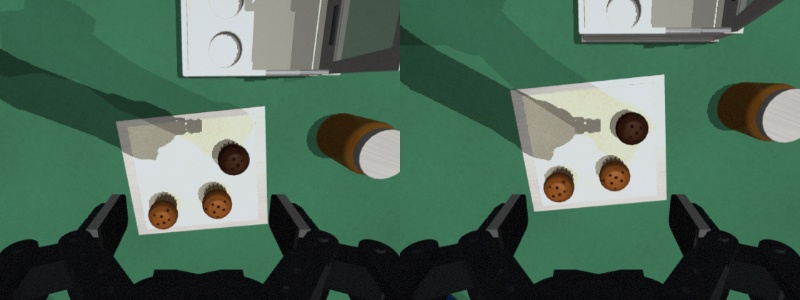

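Both views agree at z≈0.055. The muffins are at (.543,-.238), (.512,-.326, which has been knocked aside) and (.407,-.349).

```bash
python3 -c "
from h import *
go([.543,-.238,.029],np.pi/2-.0085)"
python3 steer.py '[[[0.085,-0.2,1,1.75,0],[0.085,-0.2,1,1.75,0],[0.085,-0.15,1,1.75,0],[0.085,0,0,2,0],[0.085,0,0,2,0]]]'|grep -E 'pos'
python3 -c "
from h import *
go([.543,-.238,.029],np.pi/2-.0085)"
```

```text
shift [-0.0131  0.0612  0.3058] turn 0.002 t 18.8
ee_pos: [0.5438, -0.231, 0.1475]
shift [-0.0071 -0.0009  0.1185] turn 0.008 t 19.2
```

Converted, 0.03 m is 1.5, -0.005 m is -0.25.

```bash
python3 steer.py '[[[0.085,-0.25,0,1.5,0],[0.085,0,0,1.5,0],[0.085,0,0,0,0],[0.085,0,0,0,0]]]'|grep -E 'pos'
python3 -c "
from h import *
go([.543,-.238,.029],np.pi/2-.0085)"
```

```text
ee_pos: [0.5417, -0.2365, 0.0885]
shift [-0.0016  0.0015  0.0595] turn 0.006 t 19.5
```

Converted, 0.03 m is 1.5, 0.02 m is 1.

```bash
python3 steer.py '[[[0.085,-0.075,0.075,1.5,0],[0.085,0,0,1,0],[0.085,0,0,0.475,0],[0.085,0,0,0,0],[0,0,0,0,0]]]'  30|grep -E 'pos|ft|gap'
python3 steer.py '[[[0,0,0,0,0],[0,0,0,0,0],[0,0,0,0,0]]]'
python3 steer.py '[[[0,0,0,-1,0],[0,0,0,-1.75,0],[0,0,0,-2,0],[0,0,0,-2,0],[0,0,0,0,0]]]'
python3 -c "
from h import *
go([.5247,-.047,.170],np.pi/2-.0085)"
```

```text
ee_pos: [0.5442, -0.2395, 0.0312]
ft_force: [0.1, 0.7, 0.5]
finger_gap: 0.0749
t: 20.18
ee_pos: [0.5441, -0.2398, 0.0316]
ee_rot: [2.223, 2.217, 0.002]
ft_force: [-0.8, -0.0, 7.3]
finger_gap: 0.057
gripper_force: 30.6
t: 20.6
ee_pos: [0.5461, -0.2417, 0.1725]
ee_rot: [2.219, 2.21, 0.008]
ft_force: [1.2, -1.5, -0.9]
finger_gap: 0.0571
gripper_force: 33.6
shift [ 0.1946 -0.0222  0.0016] turn 0.005 t 20.6
```

Converted, 0.039 m is 1.95, 0.037 m is 1.85.

```bash
python3 steer.py '[[[0,1.95,-0.225,0,0],[0,1.95,-0.225,0,0],[0,1.95,-0.225,0,0],[0,1.95,-0.225,0,0],[0,1.85,-0.2,0,0]]]'|grep -E 'pos'
python3 steer.py '[[[0,0,0,0,0],[0,0,0,0,0],[0,0,0,0,0]]]'|grep -E 'pos'
python3 -c "
from h import *
go([.5247,-.0487,.0386],np.pi/2-.0085)"
```

```text
ee_pos: [0.5215, -0.0445, 0.1656]
ee_pos: [0.5222, -0.0467, 0.1654]
shift [-0.002   0.0023  0.1268] turn 0.006 t 21.3
```

```bash
python3 steer.py '[[[0,-0.1,0.125,1.75,0],[0,0,0,1.5,0],[0,0,0,0.75,0],[0,0,0,0,0],[0,0,0,0,0]]]'|grep -E 'pos|ft'
python3 -c "
from h import *
go([.5247,-.0487,.0386],np.pi/2-.0085)"
```

```text
ee_pos: [0.5242, -0.0505, 0.0847]
ft_force: [0.3, 0.1, -0.9]
shift [0.0018 0.0005 0.0461] turn 0.002 t 21.7
```

```bash
python3 steer.py '[[[0,0.1,0,0.75,0],[0,0,0,0.75,0],[0,0,0,0.4,0],[0,0,0,0,0],[0,0,0,0,0]]]'|grep -E 'pos|ft|gap'
python3 -c "
from h import *
go([.5247,-.0487,.0386],np.pi/2-.0085)"
python3 steer.py '[[[0,0,0,0.2,0],[0,0,0,0.15,0],[0,0,0,0,0],[0,0,0,0,0]]]'|grep -E 'pos|ft|gap'
```

```text
ee_pos: [0.5248, -0.0472, 0.0475]
ft_force: [-0.4, 1.4, -1.4]
finger_gap: 0.0572
shift [-0.0015 -0.0001  0.0089] turn 0.005 t 22.1
ee_pos: [0.5245, -0.0465, 0.0399]
ft_force: [0.0, -0.3, -1.3]
finger_gap: 0.0573
```

Converted, 0.0015 m is 0.075.

```bash
python3 steer.py '[[[0,0,0,0.075,0],[0,0,0,0,0],[0.074,0,0,0,0],[0.074,0,0,0,0],[0.074,0,0,0,0]]]'|grep -E 'pos|ft|gap'
python3 steer.py '[[[0.074,0,0,-1.5,0],[0.074,0,0,-2,0],[0.074,0,0,-2,0],[0.085,-1.5,0,-1.5,0],[0.085,-2,0,0,0]]]'|grep -E 'pos|ft|gap'
python3 steer.py '[[[0.085,-2,0,-1.75,0],[0.085,-2,0,-1.75,0],[0.085,0,0,-1.75,0],[0.085,0,0,-1,0],[0.085,0,0,0,0]]]'|grep -E 'pos|ft|gap'
python3 -c "
from h import *
im,c=snap('m3')
for u,s in tops(im): print(u,s,onplane(c,u,.055).round(4),onplane(c,u,.062).round(4))
go([.512,-.326,.029],np.pi/2-.0085)
"
```

```text
ee_pos: [0.5245, -0.0466, 0.0383]
ft_force: [-0.4, -0.5, -0.3]
finger_gap: 0.0742
ee_pos: [0.527, -0.1138, 0.1824]
ft_force: [1.6, -0.6, 0.6]
finger_gap: 0.0852
ee_pos: [0.5253, -0.1807, 0.2916]
ft_force: [1.1, 0.0, -0.1]
finger_gap: 0.0851
(np.float64(274.5), np.float64(45.7)) (np.int32(54), np.int32(61), np.int32(2642)) [ 0.5251 -0.0442  0.055 ] [ 0.5251 -0.0453  0.062 ]
(np.float64(459.9), np.float64(190.0)) (np.int32(106), np.int32(89), np.int32(4367)) [ 0.7357 -0.1948  0.055 ] [ 0.7318 -0.1931  0.062 ]
(np.float64(266.1), np.float64(293.7)) (np.int32(45), np.int32(45), np.int32(1609)) [ 0.5126 -0.3264  0.055 ] [ 0.5128 -0.3223  0.062 ]
(np.float64(189.5), np.float64(310.2)) (np.int32(33), np.int32(45), np.int32(1123)) [ 0.4151 -0.3492  0.055 ] [ 0.4171 -0.3447  0.062 ]
shift [-0.1466 -0.0132  0.2604] turn 0.005 t 23.7
```

View pics/m3.png

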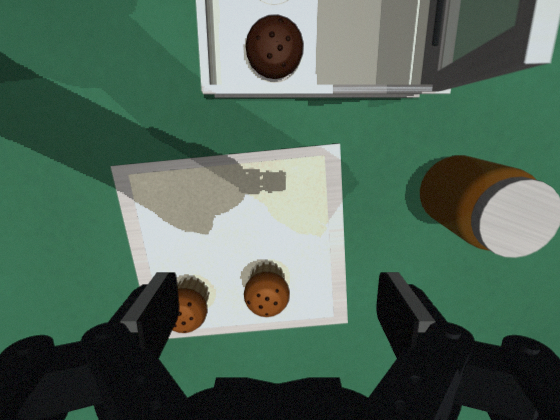

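m3 shows the first muffin upright in its pocket at (274,46). The next one is at (266,294).

Converted, 0.04 m is 2, -0.037 m is -1.85.

```bash
python3 steer.py '[[[0.085,-1.8,-0.15,1,0],[0.085,-1.8,-0.15,1,0],[0.085,-1.8,-0.15,1,0],[0.085,-1.85,-0.15,1,0],[0.085,0,0,2,0]]]'|grep -E 'pos'
python3 steer.py '[[[0.085,0,0,2,0],[0.085,0,0,1.5,0],[0.085,0,0,0,0],[0.085,0,0,0,0]]]'|grep -E 'pos'
python3 -c "
from h import *
go([.5125,-.3265,.030],np.pi/2-.0085)"
```

```text
ee_pos: [0.5107, -0.3317, 0.1688]
ee_pos: [0.5102, -0.3225, 0.096]
shift [-0.0041  0.0026  0.066 ] turn 0.005 t 24.5
```

Converted, 0.03 m is 1.5, 0.025 m is 1.25.

```bash
python3 steer.py '[[[0.085,-0.15,0.1,1.5,0],[0.085,0,0,1.25,0],[0.085,0,0,0.5,0],[0.085,0,0,0,0],[0.085,0,0,0,0]]]'  30|grep -E 'pos|ft|gap'
python3 steer.py '[[[0,0,0,0,0],[0,0,0,0,0],[0,0,0,0,0],[0,0,0,0,0]]]'
python3 steer.py '[[[0,0,0,-1,0],[0,0,0,-1.75,0],[0,0,0,-2,0],[0,0,0,-2,0],[0,0,0,0,0]]]'|grep -E 'pos|ft|gap'
python3 -c "
from h import *
go([.5247,.027,.170],np.pi/2-.0085)"
```

```text
ee_pos: [0.5141, -0.3266, 0.0342]
ft_force: [0.2, -1.0, 1.7]
finger_gap: 0.0851
t: 25.23
ee_pos: [0.5144, -0.3266, 0.0345]
ee_rot: [2.223, 2.217, 0.001]
ft_force: [-0.8, 1.2, 8.2]
finger_gap: 0.057
gripper_force: 30.3
ee_pos: [0.5159, -0.3288, 0.1755]
ft_force: [1.2, -0.8, -1.1]
finger_gap: 0.0569
shift [0.3559 0.0074 0.0038] turn 0.005 t 25.6
```

Converted, 0.04 m is 2, 0.001 m is 0.05.

```bash
python3 steer.py '[[[0,2,0.05,0,0],[0,2,0.05,0,0],[0,2,0.05,0,0],[0,2,0.05,0,0],[0,2,0.05,0,0]]]'|grep -E 'pos'
python3 steer.py '[[[0,2,0.05,0,0],[0,2,0.05,0,0],[0,2,0.025,0,0],[0,1.75,0,0,0],[0,0,0,0,0]]]'|grep -E 'pos'
python3 -c "
from h import *
go([.5247,.027,.0415],np.pi/2-.0085)"
python3 steer.py '[[[0,0,0,1.5,0],[0,0,0,1.5,0],[0,0,0,0,0],[0,0,0,0,0]]]'|grep -E 'pos|ft'
python3 -c "
from h import *
go([.5247,.027,.0415],np.pi/2-.0085)"
```

```text
ee_pos: [0.519, -0.1245, 0.1686]
ee_pos: [0.522, 0.0369, 0.1677]
shift [-0.0104  0.0028  0.1262] turn 0.015 t 26.5
ee_pos: [0.5215, 0.0282, 0.1077]
ft_force: [-0.0, -0.1, -1.1]
shift [-0.0012  0.0034  0.0662] turn 0.005 t 26.8
```

```bash
python3 steer.py '[[[0,-0.05,0.15,1,0],[0,0,0,0.75,0],[0,0,0,0.5,0],[0,0,0,0,0],[0,0,0,0,0]]]'|grep -E 'pos|ft'
python3 -c "
from h import *
go([.5247,.027,.0415],np.pi/2-.0085)"
```

```text
ee_pos: [0.5254, 0.0273, 0.0637]
ft_force: [-0.1, 0.1, -0.6]
shift [-0.0003 -0.0008  0.0222] turn 0.005 t 27.2
```

Converted, 0.01 m is 0.5, 0.007 m is 0.35.

```bash
python3 steer.py '[[[0,0,0,0.5,0],[0,0,0,0.35,0],[0,0,0,0.25,0],[0,0,0,0,0],[0,0,0,0,0]]]'|grep -E 'pos|ft'
python3 steer.py '[[[0,0,0,0,0],[0.074,0,0,0,0],[0.074,0,0,0,0],[0.074,0,0,0,0]]]'|grep -E 'pos|ft|gap'
python3 steer.py '[[[0.074,0,0,-1.5,0],[0.074,0,0,-2,0],[0.074,0,0,-2,0],[0.085,-1.5,0,-1.5,0],[0.085,-2,0,0,0]]]'|grep -E 'pos'
python3 steer.py '[[[0.085,-2,-1,-1.75,0],[0.085,-2,-1,-1.75,0],[0.085,-2,-1,-1.75,0],[0.085,-2,-1,0,0],[0.085,0,0,0,0]]]'|grep -E 'pos|ft|gap'
python3 -c "
from h import *
im,c=snap('m4')
for u,s in tops(im): print(u,s,onplane(c,u,.055).round(4),onplane(c,u,.062).round(4))
go([.407,-.349,.029],np.pi/2-.0085)
"
```

```text
ee_pos: [0.5252, 0.0278, 0.0406]
ft_force: [-0.3, -0.2, 0.2]
ee_pos: [0.5252, 0.0276, 0.0408]
ft_force: [0.1, -0.4, -0.1]
finger_gap: 0.0742
ee_pos: [0.5277, -0.0394, 0.1848]
ee_pos: [0.4586, -0.1738, 0.2595]
ft_force: [-0.3, -0.2, -0.0]
finger_gap: 0.0849
(np.float64(348.6), np.float64(45.8)) (np.int32(59), np.int32(65), np.int32(3016)) [ 0.5272 -0.0433  0.055 ] [ 0.5258 -0.0444  0.062 ]
(np.float64(528.0), np.float64(203.9)) (np.int32(73), np.int32(96), np.int32(4947)) [ 0.7245 -0.1975  0.055 ] [ 0.7191 -0.1955  0.062 ]
(np.float64(234.3), np.float64(329.2)) (np.int32(47), np.int32(48), np.int32(1813)) [ 0.4068 -0.3478  0.055 ] [ 0.4079 -0.3427  0.062 ]
shift [-0.179  -0.0518  0.2294] turn -0.001 t 28.9
```

Converted, -0.036 m is -1.8, -0.033 m is -1.65.

```bash
python3 steer.py '[[[0.085,-1.8,-0.55,0.5,0],[0.085,-1.8,-0.5,0.5,0],[0.085,-1.8,-0.5,1,0],[0.085,-1.8,-0.5,1.5,0],[0.085,-1.65,-0.5,1.5,0]]]'|grep -E 'pos'
python3 steer.py '[[[0.085,0,0,1.5,0],[0.085,0,0,1.5,0],[0.085,0,0,0,0],[0.085,0,0,0,0]]]'|grep -E 'pos'
python3 -c "
from h import *
go([.407,-.349,.030],np.pi/2-.0085)"
```

```text
ee_pos: [0.4132, -0.3364, 0.1631]
ee_pos: [0.4122, -0.3346, 0.1031]
shift [-0.0146 -0.0049  0.0731] turn 0.005 t 29.6
```

Converted, 0.025 m is 1.25, 0.02 m is 1.

```bash
python3 steer.py '[[[0.085,-0.725,-0.25,0,0],[0.085,0,0,1.25,0],[0.085,0,0,1,0],[0.085,0,0,0,0],[0.085,0,0,0,0]]]'|grep -E 'pos'
python3 -c "
from h import *
go([.407,-.349,.030],np.pi/2-.0085)"
```

```text
ee_pos: [0.4084, -0.3496, 0.0603]
shift [ 0.0006 -0.0014  0.0303] turn 0.006 t 30.0
```

Converted, 0.015 m is 0.75, 0.012 m is 0.6.

```bash
python3 steer.py '[[[0.085,0,-0.05,0.75,0],[0.085,0,0,0.6,0],[0.085,0,0,0,0],[0.085,0,0,0,0],[0,0,0,0,0]]]'  30|grep -E 'pos|ft|gap'
python3 steer.py '[[[0,0,0,0,0],[0,0,0,0,0],[0,0,0,0,0],[0,0,0,0,0]]]'
python3 steer.py '[[[0,0,0,-1,0],[0,0,0,-1.75,0],[0,0,0,-2,0],[0,0,0,-2,0],[0,0,0,0,0]]]'|grep -E 'pos|ft|gap'
python3 -c "
from h import *
go([.525,.1015,.170],np.pi/2-.0085)"
```

```text
ee_pos: [0.4075, -0.3503, 0.0337]
ft_force: [0.7, 0.2, -0.5]
finger_gap: 0.0749
t: 30.78
ee_pos: [0.4073, -0.3502, 0.0335]
ee_rot: [2.223, 2.217, 0.001]
ft_force: [-0.5, 1.6, 10.3]
finger_gap: 0.0566
gripper_force: 29.9
ee_pos: [0.4083, -0.3523, 0.1736]
ft_force: [1.4, -0.6, -1.0]
finger_gap: 0.0573
shift [0.4543 0.1149 0.0023] turn 0.005 t 31.2
```

Converted, 0.037 m is 1.85, 0.01 m is 0.5.

```bash
python3 steer.py '[[[0,1.85,0.5,0,0],[0,1.85,0.5,0,0],[0,1.85,0.5,0,0],[0,1.85,0.5,0,0],[0,1.85,0.5,0,0]]]'|grep -E 'pos'
python3 steer.py '[[[0,1.85,0.5,0,0],[0,1.85,0.5,0,0],[0,1.85,0.5,0,0],[0,1.85,0.5,0,0],[0,1.85,0.5,0,0]]]'|grep -E 'pos'
python3 steer.py '[[[0,1.85,0.5,0,0],[0,1.85,0.15,0,0],[0,0,0,0,0],[0,0,0,0,0]]]'|grep -E 'pos'
python3 -c "
from h import *
go([.525,.1005,.0405],np.pi/2-.0085)"
```

```text
ee_pos: [0.4574, -0.1634, 0.1677]
ee_pos: [0.5079, 0.0217, 0.1678]
ee_pos: [0.5209, 0.0963, 0.1672]
shift [0.0041 0.0042 0.1267] turn 0.011 t 32.4
```

Converted, 0.03 m is 1.5, 0.004 m is 0.2, 0.01 rad is 0.04.

```bash
python3 steer.py '[[[0,0.2,0.2,0,0.04],[0,0,0,1.5,0],[0,0,0,1.5,0],[0,0,0,0,0],[0,0,0,0,0]]]'|grep -E 'pos|ft'
python3 -c "
from h import *
go([.525,.1005,.0405],np.pi/2-.0085)"
```

```text
ee_pos: [0.5246, 0.0958, 0.107]
ft_force: [-1.4, -0.6, -0.7]
shift [0.0047 0.0005 0.0665] turn -0.008 t 32.8
```

```bash
python3 steer.py '[[[0,0.225,0,0.5,-0.02],[0,0,0,1,0],[0,0,0,0.75,0],[0,0,0,0,0],[0,0,0,0,0]]]'|grep -E 'pos|ft'
python3 -c "
from h import *
go([.525,.1005,.0405],np.pi/2-.0085)"
```

```text
ee_pos: [0.5255, 0.1019, 0.0628]
ft_force: [0.2, -0.7, -0.3]
shift [-0.0014 -0.0005  0.0223] turn -0.0 t 33.2
```

Converted, 0.01 m is 0.5, 0.007 m is 0.35.

```bash
python3 steer.py '[[[0,-0.05,0,0.5,0],[0,0,0,0.35,0],[0,0,0,0.25,0],[0,0,0,0,0],[0,0,0,0,0]]]'|grep -E 'pos|ft'
python3 steer.py '[[[0,0,0,0,0],[0.074,0,0,0,0],[0.074,0,0,0,0],[0.074,0,0,0,0]]]'|grep -E 'pos|ft|gap'
python3 steer.py '[[[0.074,0,0,-1.5,0],[0.074,0,0,-2,0],[0.074,0,0,-2,0],[0.074,0,0,-2,0],[0.074,0,-1.5,-2,0]]]'|grep -E 'pos'
python3 steer.py '[[[0.074,-1.5,-1.5,-2,0],[0.074,-1.5,0,-2,0],[0.06,-1.5,0,-1.5,0],[0.032,0,0,0,0],[0.032,0,0,0,0]]]'|grep -E 'pos'
python3 -c "
from h import *
im,c=snap('m5')
for u,s in tops(im): print(u,s,onplane(c,u,.062).round(4))
im,c=snap('s4','side')
cv2.imwrite('pics/fin.png',np.hstack([cv2.imread('pics/m5.png')[:,:400],cv2.resize(im[130:330,180:380],(400,420))]))
"
```

```text
ee_pos: [0.5252, 0.101, 0.0401]
ft_force: [0.9, -0.5, -0.7]
ee_pos: [0.5252, 0.1011, 0.0403]
ft_force: [-0.3, -0.0, -0.3]
finger_gap: 0.0739
ee_pos: [0.504, 0.1012, 0.2264]
ee_pos: [0.4786, 0.0245, 0.3165]
(np.float64(316.8), np.float64(110.3)) (np.int32(51), np.int32(53), np.int32(2123)) [0.5247 0.0989 0.062 ]
(np.float64(315.4), np.float64(175.8)) (np.int32(48), np.int32(47), np.int32(1824)) [0.5248 0.025  0.062 ]
(np.float64(314.2), np.float64(231.2)) (np.int32(43), np.int32(44), np.int32(1493)) [ 0.5248 -0.0442  0.062 ]
(np.float64(447.0), np.float64(311.6)) (np.int32(30), np.int32(35), np.int32(547)) [ 0.7044 -0.1601  0.062 ]
```

View pics/fin.png

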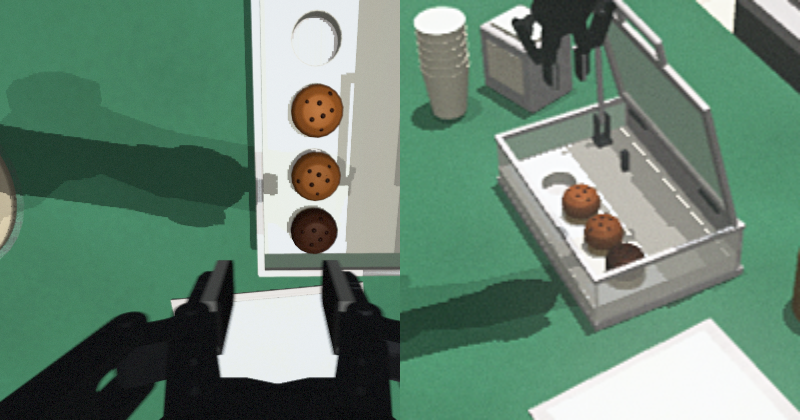

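All three muffins stand upright in pockets 0–2 and the sheet is empty. Back to the handle.

Converted, -0.035 m is -1.75, 0.035 m is 1.75.

```bash
python3 steer.py '[[[0.032,0,0,-1.75,0],[0.032,0,0,-1.75,0],[0.032,1,1.5,-0.75,0],[0.032,1,1.75,0,0],[0.032,1,1.75,0,0]]]'|grep -E 'pos'
python3 steer.py '[[[0.032,0,1.5,0,0],[0.032,0,0,0,0],[0.032,0,0,0,0]]]'|grep -E 'pos'
python3 -c "
from h import *
go([.609,.086,.3225],np.pi/2-.0085)"
```

```text
ee_pos: [0.5798, 0.0878, 0.3997]
ee_pos: [0.6092, 0.0857, 0.397]
shift [0.0005 0.0001 0.0745] turn 0.002 t 35.5
```

```bash
python3 steer.py '[[[0.032,0,0,1.5,0],[0.032,0,0,1.25,0],[0.032,0,0,0.7,0],[0.032,0,0,0.25,0],[0.032,0,0,0,0]]]'|grep -E 'pos|ft'
python3 steer.py '[[[0,0,0,0,0],[0,0,0,0,0],[0,0,0,0,0],[0,0,0,0,0]]]' 40
```

```text
ee_pos: [0.6072, 0.0848, 0.3244]
ft_force: [-0.1, -0.1, -0.5]
t: 36.3
ee_pos: [0.6098, 0.0845, 0.3271]
ee_rot: [2.228, 2.211, 0.004]
ft_force: [4.9, -0.8, -1.6]
finger_gap: 0.01
gripper_force: 39.2
```

```bash
python3 -c "
from h import *
go([.6098,.086,.3235],np.pi/2-.0085)"
```

```text
shift [ 0.0015 -0.      0.0036] turn 0.001 t 36.3
```

Converted, 0.013 m is 0.65, -0.003 m is -0.15.

```bash
python3 steer.py '[[[0,0,0.65,-0.15,0],[0,0,0.65,-0.125,0],[0,0,0.65,-0.1,0],[0,0,0,0,0],[0,0,0,0,0]]]'|grep -E 'pos|ft'
python3 steer.py '[[[0,0,0.65,-0.05,0],[0,0,0.65,-0.025,0],[0,0,0.6,0,0],[0,0,0,0,0],[0,0,0,0,0]]]'|grep -E 'pos|ft'
python3 steer.py '[[[0,0,0.5,0.04,0],[0,0,0.5,0.06,0],[0,0,0.4,0.06,0],[0,0,0,0,0],[0,0,0,0,0]]]'|grep -E 'pos|ft'
```

```text
ee_pos: [0.6481, 0.0843, 0.3348]
ft_force: [-1.8, 1.3, 7.4]
ee_pos: [0.6857, 0.0842, 0.3357]
ft_force: [-0.7, 1.8, 5.3]
ee_pos: [0.7149, 0.084, 0.3319]
ft_force: [1.4, 1.2, 4.2]
```

Nudge onto the stop, release, and head to the stay pin (grip TCP ≈ (.608,.244,.200)).

Converted, 0.004 m is 0.2, 0.001 m is 0.05.

```bash
python3 steer.py '[[[0,0,0.2,0.05,0],[0,0,0.05,0,0],[0,0,0,0,0],[0.032,0,0,0,0],[0.032,0,0,0,0]]]'|grep -E 'pos|ft'
python3 steer.py '[[[0.032,0,0,-1.5,0],[0.032,0,0,-1.75,0],[0.032,0,-1.75,0,0],[0.032,0,-1.9,0,0],[0.032,0,-1.9,0,-0.4]]]'|grep -E 'pos'
python3 steer.py '[[[0.032,0,0,0,-0.496],[0.032,0,0,0,-0.496],[0.032,0,0,0,-0.496],[0.032,0,0,0,-0.496],[0.032,0,0,0,-0.496]]]' |grep pos
python3 steer.py '[[[0.032,0,0,0,-0.496],[0.032,0,0,0,-0.496],[0.032,0,0,0,-0.496],[0.032,0,0,0,-0.496],[0.032,0,0,0,-0.496]]]' |grep pos
python3 steer.py '[[[0.032,0,0,0,-0.496],[0.032,0,0,0,-0.416],[0.032,0,0,0,0]]]' |grep pos
python3 -c "
from h import *
go([.607,.2445,.199],np.pi-.0085)
snap('w6')"
```

```text
ee_pos: [0.7184, 0.0833, 0.3302]
ft_force: [0.6, -0.1, 0.4]
ee_pos: [0.6064, 0.0839, 0.3949]
ee_pos: [0.6072, 0.0844, 0.3955]
ee_pos: [0.6073, 0.0841, 0.3953]
ee_pos: [0.6073, 0.084, 0.3954]
shift [0.0013 0.1605 0.1964] turn 0.002 t 39.5
```

Converted, 0.04 m is 2.

```bash
python3 steer.py '[[[0.032,0,2,0,0],[0.032,0,2,0,0],[0.032,0,2,0,0],[0.032,0,2,0,0],[0.032,0,0,0,0]]]'|grep -E 'pos'
python3 steer.py '[[[0.032,0,0,1.75,0],[0.032,0,0,1.75,0],[0.032,0,0,1,0],[0.032,0,0,0,0],[0.032,0,0,0,0]]]'|grep -E 'pos'
python3 -c "
from h import *
go([.607,.2445,.199],np.pi-.0085)"
```

```text
ee_pos: [0.6076, 0.255, 0.394]
ee_pos: [0.6091, 0.2442, 0.3051]
shift [0.0019 0.0004 0.1061] turn -0.005 t 40.4
```

Converted, 0.035 m is 1.75, 0.03 m is 1.5.

```bash
python3 steer.py '[[[0.032,0.1,0,1.75,0],[0.032,0,0,1.5,0],[0.032,0,0,1.25,0],[0.032,0,0,0.7,0],[0.032,0,0,0,0]]]'|grep -E 'pos|ft'
python3 steer.py '[[[0.032,0,0,0,0],[0,0,0,0,0],[0,0,0,0,0],[0,0,0,0,0],[0,0,0,0,0]]]' 30
```

```text
ee_pos: [0.607, 0.2444, 0.2006]
ft_force: [0.2, -0.6, 1.0]
t: 41.18
ee_pos: [0.6085, 0.2444, 0.204]
ee_rot: [0.018, 3.138, 0.002]
ft_force: [-1.3, -1.5, 6.7]
finger_gap: 0.0082
gripper_force: 29.8
```

```bash
python3 steer.py '[[[0,0,-0.5,-0.15,0],[0,0,-0.5,0,0],[0,0,-0.5,0.05,0],[0,0,-0.5,0.1,0],[0,0,0,0,0]]]'|grep -E 'pos|ft|gap'
python3 steer.py '[[[0,0,-0.965,0.295,0],[0,0,-0.915,0.435,0],[0,0,-0.835,0.57,0],[0,0,0,0,0],[0,0,0,0,0]]]'|grep -E 'pos|ft|gap'
```

```text
ee_pos: [0.6082, 0.2026, 0.2022]
ft_force: [5.3, 1.2, -4.1]
finger_gap: 0.008
ee_pos: [0.6076, 0.1489, 0.1763]
ft_force: [3.8, -1.8, 1.8]
finger_gap: 0.0084
```

Converted, 0.0175 m is 0.875, 0.0158 m is 0.79.

```bash
python3 steer.py '[[[0,0,-0.745,0.685,0],[0,0,-0.63,0.79,0],[0,0,-0.505,0.875,0],[0,0,0,0,0],[0,0,0,0,0]]]'|grep -E 'pos|ft|gap'
python3 steer.py '[[[0,0,-0.37,0.94,0],[0,0,-0.225,0.985,0],[0,0,-0.075,0.75,0],[0,0,0,0,0],[0,0,0,0,0]]]'|grep -E 'pos|ft|gap'
```

```text
ee_pos: [0.6069, 0.1113, 0.1289]
ft_force: [3.0, -3.8, 0.6]
finger_gap: 0.0083
ee_pos: [0.6069, 0.0988, 0.0755]
ft_force: [4.4, -3.2, -0.2]
finger_gap: 0.0081
```

Converted, 0.004 m is 0.2.

```bash
python3 steer.py '[[[0,0,0,0.2,0],[0,0,0,0,0],[0,0,0,0,0]]]'|grep -E 'pos|ft'
python3 steer.py '[[[0,0,0,0.2,0],[0,0,0,0,0],[0,0,0,0,0]]]'|grep -E 'pos|ft'
```

```text
ee_pos: [0.607, 0.0989, 0.0728]
ft_force: [2.5, -4.4, 7.6]
ee_pos: [0.6075, 0.0988, 0.07]
ft_force: [0.3, -4.7, 19.6]
```

```bash
python3 steer.py '[[[0,0,0,-0.2,0],[0.032,0,0,0,0],[0.032,0,0,0,0],[0.032,0,0,-1.5,0],[0.032,0,0,-2,0]]]'|grep -E 'pos|ft|gap'
python3 steer.py '[[[0.032,0,0,-2,0],[0.032,0,0,-2,0],[0.032,0,0,-2,0],[0.032,0,0,-2,0],[0.032,0,0,-2,0]]]'|grep -E 'pos|ft|gap'
python3 steer.py '[[[0.032,0,0,-2,0],[0.032,0,0,-1,0.496],[0.032,0,0,0,0.496],[0.032,0,0,0,0.496],[0.032,0,0,0,0.496]]]'|grep -E 'pos'
python3 steer.py '[[[0.032,0,0,0,0.496],[0.032,0,0,0,0.496],[0.032,0,0,0,0.496],[0.032,0,0,0,0.496],[0.032,0,0,0,0.496]]]'|grep -E 'pos'
python3 steer.py '[[[0.032,0,0,0,0.496],[0.032,0,0,0,0.496],[0.032,0,0,0,0.496],[0.032,0,0,0,0.32],[0.032,0,0,0,0]]]'|grep -E 'pos'
python3 -c "
from h import *
go([.7185,.084,.3275],np.pi/2-.0085)
im,c=snap('s5','side');jm,c=snap('t5','top')
cv2.imwrite('pics/s5c.png',np.hstack([cv2.resize(jm[60:320,150:410],(400,400)),cv2.resize(im[100:300,190:390],(400,400))]))"
```

```text
ee_pos: [0.6027, 0.0999, 0.1388]
ft_force: [0.7, 0.7, 0.3]
finger_gap: 0.0318
ee_pos: [0.6043, 0.1, 0.3429]
ft_force: [0.8, 1.2, -0.8]
finger_gap: 0.032
ee_pos: [0.6048, 0.1002, 0.4013]
ee_pos: [0.6047, 0.1002, 0.4006]
ee_pos: [0.6048, 0.1004, 0.4004]
shift [-0.0152  0.114   0.0726] turn -0.002 t 45.4
```

View pics/s5c.png

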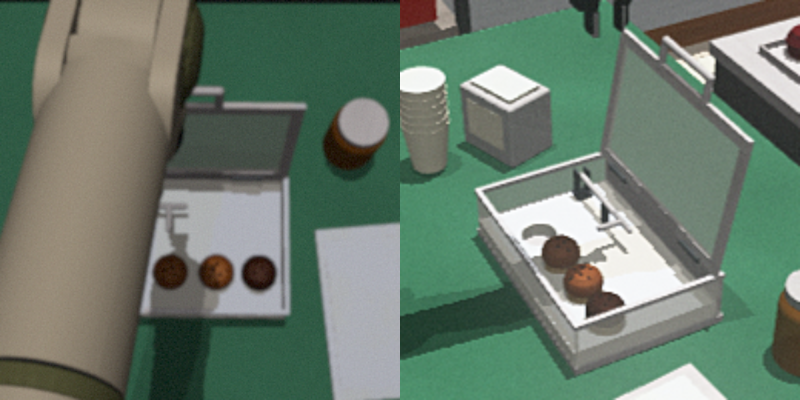

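The stay is folded and the muffins are in place. I'll regrip the handle.

Converted, 0.038 m is 1.9, -0.005 m is -0.25.

```bash
python3 steer.py '[[[0.032,-0.25,1.9,0,0],[0.032,-0.25,1.9,0,0],[0.032,-0.25,1.9,0,0],[0.032,0,0,0,0],[0.032,0,0,0,0]]]'|grep -E "pos"
python3 -c "
from h import *
go([.7185,.084,.3275],np.pi/2-.0085)"
python3 steer.py '[[[0.032,0,0,1.5,0],[0.032,0,0,1.25,0],[0.032,0,0,0.725,0],[0.032,0,0,0,0],[0.032,0,0,0,0]]]'|grep -E "pos|ft"
python3 -c "
from h import *
go([.7185,.084,.3275],np.pi/2-.0085)"
```

```text
ee_pos: [0.7206, 0.0827, 0.3995]
shift [ 0.0014 -0.0019  0.072 ] turn 0.002 t 46.0
ee_pos: [0.7187, 0.0838, 0.3319]
ft_force: [0.7, 0.1, 0.1]
shift [ 0.0002 -0.0002  0.0044] turn 0.002 t 46.4
```

Converted, 0.004 m is 0.2.

```bash
python3 steer.py '[[[0.032,0,0,0.2,0],[0,0,0,0,0],[0,0,0,0,0],[0,0,0,0,0],[0,0,0,0,0]]]' 40|grep -E "pos|ft|gap|force"
python3 - <<'E'
from h import *
s,_=st();p=s['ee_pos'];cx=.6746;t0=np.arccos((cx-p[0])/.252);cz=p[2]-.252*np.sin(t0);print(t0,cz)
th=np.r_[t0,np.arange(1.65,-.01,-.1)];th[-1]=.016
xz=np.c_[cx-.252*np.cos(th),cz+.252*np.sin(th)]
for a,d,e in zip(th[1:],np.diff(xz,axis=0),xz[1:]):print(round(a,2),d.round(4),e.round(4))
E
```

```text
ee_pos: [0.7202, 0.0834, 0.3289]
ft_force: [1.6, 1.5, 4.2]
finger_gap: 0.0107
gripper_force: 39.3
1.752813948063154 0.08109387740119542
1.65 [-0.0257  0.0034] [0.6945 0.3323]
1.55 [-0.0252  0.0007] [0.6694 0.333 ]
1.45 [-0.0251 -0.0018] [0.6442 0.3313]
1.35 [-0.0248 -0.0043] [0.6194 0.327 ]
1.25 [-0.0243 -0.0067] [0.5951 0.3202]
1.15 [-0.0235 -0.0091] [0.5717 0.3111]
1.05 [-0.0224 -0.0114] [0.5492 0.2997]
0.95 [-0.0212 -0.0136] [0.528  0.2861]
0.85 [-0.0197 -0.0157] [0.5083 0.2704]
0.75 [-0.0181 -0.0175] [0.4902 0.2529]
0.65 [-0.0162 -0.0193] [0.474  0.2336]
0.55 [-0.0142 -0.0208] [0.4598 0.2128]
0.45 [-0.0121 -0.0221] [0.4477 0.1907]
0.35 [-0.0098 -0.0232] [0.4379 0.1675]
0.25 [-0.0074 -0.0241] [0.4304 0.1434]
0.15 [-0.005  -0.0247] [0.4254 0.1188]
0.02 [-0.0028 -0.0336] [0.4226 0.0851]
```

Converted, -0.0128 m is -0.64, -0.0126 m is -0.63.

```bash
python3 steer.py '[[[0,0,-0.64,-0.125,0],[0,0,-0.64,-0.075,0],[0,0,-0.63,-0.025,0],[0,0,-0.63,0,0],[0,0,0,0,0]]]'|grep -E "pos|ft"
python3 steer.py '[[[0,0,-0.625,0.05,0],[0,0,-0.625,0.05,0],[0,0,-0.625,0.1,0],[0,0,-0.625,0.125,0],[0,0,0,0,0]]]'|grep -E "pos|ft"
python3 steer.py '[[[0,0,-0.6,0.15,0],[0,0,-0.6,0.185,0],[0,0,-0.6,0.2,0],[0,0,-0.575,0.25,0],[0,0,0,0,0]]]'|grep -E "pos|ft"
```

```text
ee_pos: [0.6678, 0.0836, 0.3335]
ft_force: [0.4, -1.4, 2.7]
ee_pos: [0.6174, 0.0839, 0.3258]
ft_force: [-0.3, -2.2, -0.7]
ee_pos: [0.5697, 0.0842, 0.3093]
ft_force: [-0.2, -2.7, -1.2]
```

Converted, -0.0112 m is -0.56, -0.0106 m is -0.53.

```bash
python3 steer.py '[[[0,0,-0.56,0.285,0],[0,0,-0.56,0.285,0],[0,0,-0.53,0.34,0],[0,0,-0.53,0.34,0],[0,0,0,0,0]]]'|grep -E "pos|ft"
python3 steer.py '[[[0,0,-0.495,0.39,0],[0,0,-0.49,0.395,0],[0,0,-0.45,0.44,0],[0,0,-0.45,0.44,0],[0,0,0,0,0]]]'|grep -E "pos|ft"
python3 steer.py '[[[0,0,-0.405,0.48,0],[0,0,-0.405,0.485,0],[0,0,-0.355,0.52,0],[0,0,-0.355,0.52,0],[0,0,0,0,0]]]'|grep -E "pos|ft|gap"
```

```text
ee_pos: [0.5268, 0.0845, 0.2842]
ft_force: [-0.8, -3.6, -1.3]
ee_pos: [0.4899, 0.0847, 0.251]
ft_force: [-0.3, -5.1, -1.8]
ee_pos: [0.4599, 0.085, 0.2109]
ft_force: [-1.2, -3.8, -1.8]
finger_gap: 0.0101
```

```bash
python3 steer.py '[[[0,0,-0.3,0.55,0],[0,0,-0.3,0.55,0],[0,0,-0.25,0.58,0],[0,0,-0.25,0.58,0],[0,0,0,0,0]]]'|grep -E "pos|ft"
python3 steer.py '[[[0,0,-0.185,0.6,0],[0,0,-0.185,0.6,0],[0,0,-0.125,0.62,0],[0,0,-0.125,0.62,0],[0,0,0,0,0]]]'|grep -E "pos|ft"
python3 steer.py '[[[0,0,-0.05,0.4,0],[0,0,-0.05,0.4,0],[0,0,-0.025,0.3,0],[0,0,0,0,0],[0,0,0,0,0]]]'|grep -E "pos|ft|gap"
```

```text
ee_pos: [0.4382, 0.0853, 0.1657]
ft_force: [-1.1, -5.2, -0.6]
ee_pos: [0.4257, 0.0854, 0.1164]
ft_force: [-3.3, -5.1, -1.0]
ee_pos: [0.4234, 0.0855, 0.0954]
ft_force: [-4.4, -6.5, -0.3]
finger_gap: 0.0103
```

Converted, 0.003 m is 0.15, 0.002 m is 0.1.

```bash
python3 steer.py '[[[0,0,0,0.15,0],[0,0,0,0.15,0],[0,0,0,0.1,0],[0,0,0,0,0],[0,0,0,0,0]]]'|grep -E "pos|ft"
python3 steer.py '[[[0,0,0,0.1,0],[0,0,0,0.05,0],[0,0,0,0,0],[0,0,0,0,0]]]'|grep -E "pos|ft"
python3 steer.py '[[[0,0,0,0.1,0],[0,0,0,0,0],[0,0,0,0,0]]]'|grep -E "pos|ft"
```

```text
ee_pos: [0.4229, 0.0855, 0.0874]
ft_force: [-5.8, -6.8, -1.4]
ee_pos: [0.4228, 0.0855, 0.0845]
ft_force: [-5.9, -6.7, -1.6]
ee_pos: [0.4228, 0.0855, 0.0824]
ft_force: [-6.5, -7.2, -1.3]
```

Converted, 0.002 m is 0.1.

```bash
python3 steer.py '[[[0,0,0,0.1,0],[0,0,0,0,0],[0,0,0,0,0]]]'|grep -E "pos|ft"
python3 steer.py '[[[0,0,0,0.1,0],[0,0,0,0,0],[0,0,0,0,0]]]'|grep -E "pos|ft"
python3 steer.py '[[[0,0,0,0.1,0],[0,0,0,0,0],[0,0,0,0,0]]]'|grep -E "pos|ft"
```

```text
ee_pos: [0.4227, 0.0855, 0.0805]
ft_force: [-5.5, -6.4, -2.3]
ee_pos: [0.4227, 0.0857, 0.0792]
ft_force: [-8.2, -4.9, 16.5]
ee_pos: [0.4227, 0.0859, 0.0784]
ft_force: [-11.6, -6.2, 46.3]
```

Converted, -0.03 m is -1.5, -0.02 m is -1.

```bash
python3 steer.py '[[[0,0,0,-0.15,0],[0.03,0,0,0,0],[0.03,0,0,0,0],[0.03,0,0,-1,0],[0.03,0,0,-1.5,0]]]'|grep -E "pos|ft|gap"
python3 steer.py '[[[0.03,0,0,-2,0],[0.03,0,0,-2,0],[0.03,-1.5,0,-1.5,0],[0.03,-2,0,-1.5,0],[0.03,-2,0,-1.5,0]]]'|grep -E "pos"
python3 steer.py '[[[0.03,-2,0,0,0],[0.03,-2,0,0,0],[0.03,0,0,0,0],[0.03,0,0,0,0],[0.03,0,0,0,0]]]'|grep -E "pos"
python3 - <<'E'
from h import *
im,c=snap('s6','side');jm,c=snap('t6','top')
cv2.imwrite('pics/s6c.png',np.hstack([cv2.resize(jm[60:330,50:410],(400,300)),cv2.resize(im[100:350,150:440],(400,300))]))
E
```

```text
ee_pos: [0.4236, 0.0861, 0.129]
ft_force: [1.3, 0.9, 0.9]
finger_gap: 0.0295
ee_pos: [0.4233, -0.0108, 0.2912]
ee_pos: [0.4221, -0.0903, 0.2894]
```

View pics/s6c.png

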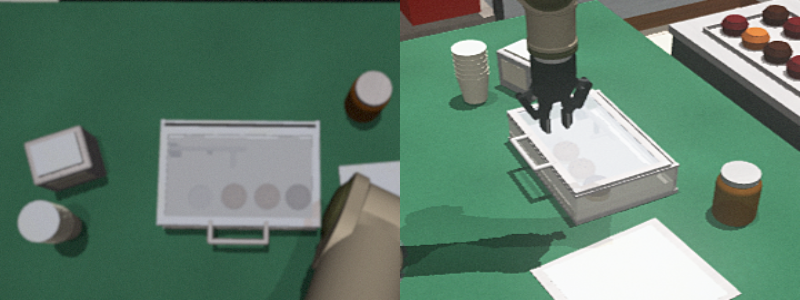

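The lid is shut over the folded stay with three muffins visible inside, and the napkin holder, cups and jar are where they started.

```bash
python3 -c "
from bench import arm
print(arm.finish_job())"
```

```text
the job is handed in; nothing more can be done
None
```

The job is done and handed in: all three muffins are upright in pockets 0–2, the stay is folded, the lid was lowered shut under grip without slamming, and the napkin holder, jar and cups were left alone.

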